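# Check the jam jars' seals and latch them into the carry case

### The job

Take the lid tester from its stand and touch its tip lightly on the centre of each small jam jar's lid, one jar after another, starting with the jar nearest the carry case and working away from it; then put the tester back in its stand. Stand all the jam jars upright inside the case, shut its lid, hook the latch's loop over the keeper and snap the lever down over centre so that it stays closed. Leave everything else where it is.

Things in the scene. Friction and masses are not known exactly. Their poses are not given: they have to be found in the camera images.
- case: Grey open-topped plastic carry case, fixed on the table: 150 mm deep (its x) by 246 mm long (its y), walls and floor 5 mm, rim 80 mm above the table. Origin: centre of the underside, z up. Clear space inside: x within 70, y within 118 mm of the origin. Its front face (local x = -75 mm) carries the latch at local y = 0; the lid hinges on the back rim (local x = +75 mm, z = 80 mm).
- lid (a joint): Case lid, a shallow cap 26 mm high covering the whole case, hinged along the back rim. 0 = shut, 1.9 = fully open, leaning back past upright (it starts at 1.65 to 1.85 and stays there). 350 g; a stiff, damped hinge: pushed forward past about 45 degrees it sinks shut slowly by itself; there is no catch.
- lid_front_edge (a point): Middle of the lid's upper front edge (150 mm from the hinge line along the lid, on its outer face, 26 mm off the lid's rim plane). Its x axis points from front edge to hinge, its z axis out of the lid's outer face.
- keeper (a point): Seat of the steel keeper on the lid's front: a ledge 20 mm wide (along case y) sticking out 22 mm, with a 6 mm high lip at its end, making a groove 18 mm wide, open at the top, between lip and lid face. The point is 9 mm out from the face, 3 mm above the ledge; when shut 89 mm above the table and 17 mm below the lid's top. -x points out from the face, z up when shut.
- latch (a joint): Draw latch lever, hinged on the case front below the keeper. 0 = handle up, leaning 0.4 rad outward; grows as it swings out and down; 2.57 = closed stop, down along the front. Starts at 0.05 to 0.4; friction holds it anywhere. With the loop hooked it is slack to about 1.35, then stretches the loop's spring; past about 2.4 (over centre) it snaps to 2.57 by itself. Takes a few N.
- latch_pivot (a point): Lever's hinge axis: 20 mm out from the case's front face, 59 mm above the table, axis along the case's y. The point's z axis runs along the handle.
- handle_tip (a point): Free end of the lever's handle, a flat steel plate 20 mm wide (along the case's y) and 3 mm thick, 48 mm from the pivot.
- loop (a joint): The wire loop's angle on the lever. 0 = folded back along the handle on its outer side (start); grows, up to 3.4, as the loop swings up and over towards the case. Nearly free: by its weight it falls outward on the handle or inward against the lid.
- loop_pin (a point): Where the loop is hinged on the lever: 12 mm from the pivot, turned 0.35 rad ahead of the handle.
- loop_bar (a point): Middle of the loop's cross bar, 39 mm from loop_pin: steel, 6 mm thick, 42 mm long along case y, on two wires 32 mm apart that pass either side of handle and keeper. Pinched at its ends it turns between the fingers. Hooked: the bar is behind the keeper's lip. Let go above the groove it leans on the lid face; the lever then draws it down into the groove. Loop spring 6 N/mm, up to 6 mm.
- tester: Lid tester: a pen-like tool standing in its stand. Origin at the tip of its plunger (as unpressed), z up along the tool. Slim barrel 12 mm across from 20 to 54 mm above the tip, flange 30 mm across at 54 to 58 mm, round black handle 16 mm across from 58 to 125 mm. 70 g. Grip it by the handle.
- tester_tip (a point): End of the tester's sprung plunger, a round pin 6 mm across; it can be pressed in 8 mm, 0.25 N per mm.
- stand: Tester's stand: fixed wooden tube 40 mm across on a steel foot 72 mm across; bore 24 mm; rim 62 mm above the table. The tester hangs in it by its flange, tip 8 mm above the table. Origin at the centre of the underside.
- jar1: Small filled jam jar with brass lid, number 1 counted from the case; may be absent. 46 mm across, 56 mm tall, 130 g (varies). Origin at the centre of its underside, z up. Jars are alike and stand loose in a rough row to the right of the case, jar1 nearest the case. A dark button 12 mm across marks the centre of the lid, 56 mm above the origin.
- jar2: Small filled jam jar with brass lid, number 2 counted from the case; may be absent. 46 mm across, 56 mm tall, 130 g (varies). Origin at the centre of its underside, z up. Jars are alike and stand loose in a rough row to the right of the case, jar1 nearest the case. A dark button 12 mm across marks the centre of the lid, 56 mm above the origin.
- jar3: Small filled jam jar with brass lid, number 3 counted from the case; may be absent. 46 mm across, 56 mm tall, 130 g (varies). Origin at the centre of its underside, z up. Jars are alike and stand loose in a rough row to the right of the case, jar1 nearest the case. A dark button 12 mm across marks the centre of the lid, 56 mm above the origin.
- jar4: Small filled jam jar with brass lid, number 4 counted from the case; may be absent. 46 mm across, 56 mm tall, 130 g (varies). Origin at the centre of its underside, z up. Jars are alike and stand loose in a rough row to the right of the case, jar1 nearest the case. A dark button 12 mm across marks the centre of the lid, 56 mm above the origin.
- quart_jar: Bystander: tall clear empty jar, 88 mm across, 165 mm tall; origin at the centre of its underside. Leave alone.
- pint_jar: Bystander: clear empty jar, 76 mm across, 125 mm tall; origin at the centre of its underside. Leave alone.
- tin_a: Bystander: food tin, 74 mm across, 110 mm tall; origin at the centre of its underside. Leave alone.
- tin_b: Bystander: short food tin, 74 mm across, 75 mm tall; origin at the centre of its underside. Leave alone.
- mustard: Bystander: yellow squeeze bottle, 56 mm across, 150 mm tall; origin at the centre of its underside. Leave alone.
- screw_band: Bystander: brass screw band lying flat, 74 mm across, 15 mm tall; origin at the centre of its underside. Leave alone.
- lid_carton: Bystander: flat cardboard carton, 100 x 90 x 40 mm; origin at the centre of its underside. Leave alone.
Not all that is in view belongs to the job. Leave any turquoise or white look-alike of the tester alone. Leave any purple or red look-alike of the jar1 alone.

How it is judged (in metres and radians):
On the way, in this order (a step that is already met when the one before it is completed fails the run):
1. the tester's plunger tip touches jar 1's lid with at least 0.3 N, within 8 mm of its centre in x and y, the jar standing upright (contact force between tester and jar1 above 0.3 N and x of tester_tip in the frame of jar1 between -0.008 and 0.008 m and y of tester_tip in the frame of jar1 between -0.008 and 0.008 m and z of tester_tip in the frame of jar1 above 0.05 m and angle between jar1's own z axis and vertical below 0.2 rad), for 0.04 s.
2. the tester's plunger tip touches jar 2's lid with at least 0.3 N, within 8 mm of its centre in x and y, the jar standing upright (contact force between tester and jar2 above 0.3 N and x of tester_tip in the frame of jar2 between -0.008 and 0.008 m and y of tester_tip in the frame of jar2 between -0.008 and 0.008 m and z of tester_tip in the frame of jar2 above 0.05 m and angle between jar2's own z axis and vertical below 0.2 rad), for 0.04 s.
3. the tester's plunger tip touches jar 3's lid with at least 0.3 N, within 8 mm of its centre in x and y, the jar standing upright (contact force between tester and jar3 above 0.3 N and x of tester_tip in the frame of jar3 between -0.008 and 0.008 m and y of tester_tip in the frame of jar3 between -0.008 and 0.008 m and z of tester_tip in the frame of jar3 above 0.05 m and angle between jar3's own z axis and vertical below 0.2 rad), for 0.04 s.
4. the tester's plunger tip touches jar 4's lid with at least 0.3 N, within 8 mm of its centre in x and y, the jar standing upright (contact force between tester and jar4 above 0.3 N and x of tester_tip in the frame of jar4 between -0.008 and 0.008 m and y of tester_tip in the frame of jar4 between -0.008 and 0.008 m and z of tester_tip in the frame of jar4 above 0.05 m and angle between jar4's own z axis and vertical below 0.2 rad), for 0.04 s.
5. all the jam jars present stand upright on the floor of the open case (x of jar1 in the frame of case between -0.055 and 0.055 m and y of jar1 in the frame of case between -0.103 and 0.103 m and z of each of jar1, jar2, jar3, jar4 in the frame of case below 0.012 m and angle between each of jar1, jar2, jar3, jar4's own z axis and vertical below 0.2 rad and linear speed of each of jar1, jar2, jar3, jar4 below 0.02 m/s and x of jar2 in the frame of case between -0.055 and 0.055 m and y of jar2 in the frame of case between -0.103 and 0.103 m and x of jar3 in the frame of case between -0.055 and 0.055 m and y of jar3 in the frame of case between -0.103 and 0.103 m and x of jar4 in the frame of case between -0.055 and 0.055 m and y of jar4 in the frame of case between -0.103 and 0.103 m and value of joint lid above 0.8 rad), for 0.2 s.
6. the lid is shut (value of joint lid below 0.03 rad), for 0.2 s.
7. with the lid shut, the loop's bar is behind the keeper's lip, in or just above the groove (value of joint lid below 0.03 rad and x of loop_bar in the frame of keeper between -0.009 and 0.009 m and z of loop_bar in the frame of keeper between -0.005 and 0.02 m and value of joint latch below 2.45 rad), for 0.2 s.
8. the lever is down over centre with the loop drawn tight in the keeper (value of joint lid below 0.03 rad and x of loop_bar in the frame of keeper between -0.009 and 0.009 m and z of loop_bar in the frame of keeper between -0.005 and 0.004 m and value of joint latch above 2.45 rad), for 0.2 s.
At the end, for the whole second after the job is handed in: Lid shut (< 0.03 rad), loop bar in the keeper (within 9 mm across, -5 to +4 mm in height), lever > 2.45 rad; all present jars upright (0.2 rad), at rest on the case floor; tester hanging in its stand (10 mm of its axis, flange within 6 mm of the rim, tilt under 0.2 rad), at rest (all of step 8 and x of jar1 in the frame of case between -0.055 and 0.055 m and y of jar1 in the frame of case between -0.103 and 0.103 m and z of each of jar1, jar2, jar3, jar4 in the frame of case below 0.012 m and angle between each of jar1, jar2, jar3, jar4, tester's own z axis and vertical below 0.2 rad and linear speed of each of jar1, jar2, jar3, jar4, tester below 0.02 m/s and x of jar2 in the frame of case between -0.055 and 0.055 m and y of jar2 in the frame of case between -0.103 and 0.103 m and x of jar3 in the frame of case between -0.055 and 0.055 m and y of jar3 in the frame of case between -0.103 and 0.103 m and x of jar4 in the frame of case between -0.055 and 0.055 m and y of jar4 in the frame of case between -0.103 and 0.103 m and horizontal distance between tester and stand below 0.01 m and height (world z) of tester below 0.014 m); the robot touches nothing.
It fails at once if a bystander (empty jars, tins, bottle, band, carton) moved by more than 40 mm (distance of any of quart_jar, pint_jar, tin_a, tin_b, mustard, screw_band, lid_carton from where it was at the start of the episode above 0.04 m).
It fails at once if tester pressed on a jar with more than 20 N (contact force between tester and jar1 above 20 N or contact force between tester and jar2 above 20 N or contact force between tester and jar3 above 20 N or contact force between tester and jar4 above 20 N).
Of jar1, jar2, jar3, jar4 only 3 to 4 are there at a start; the rules pass over those that are not, and their reading is None.
At some moment in a run one of jar1, jar2, jar3, jar4 may be knocked a few centimetres aside while the robot is not near it.
It also fails if it takes over 200 s, if anything falls off the work surface, if the arm or the gripper's body presses on something with over 40 N, if the wrist force passes 120 N, or if a joint passes its speed limit or range.

### The arm

A 6-joint arm with a two-finger parallel gripper is mounted at the origin on the work surface. World frame = base frame: x ahead of the robot, y to its left, z up, the work surface at z = 0. Lengths are in mm, angles in rad, forces in N, time in s.
With the tool pointing down it reaches from about 300 to 875 mm from the base axis. Payload 6.4 kg.
Tool frame: the origin (TCP) lies midway between the tips of the shut fingers; the grasp point (between the pads) lies 19 mm behind it; z points along the fingers, y is the line along which they close (so a half turn about z gives the same grasp; the last joint's range is limited). The gripper opens to 88 mm and grips with 3 to 60 N. Pads are 18 mm wide; open, the fingers measure 123 mm over their backs; the gripper's body (75 mm by 187 mm) begins 45 mm behind the grasp point.
Start: joints at [-1.487, 0.181, 1.607, -0, 1.354, -0.206], TCP at [164.328, -551.033, 238.714] pointing down, gripper open.
Joint ranges: [-2.99, 2.99], [-0.89, 2.07], [0.3, 2.58], [-1.14, 4.28], [0, 2.63], [-3.12, 3.12]. Speed limits (rad/s): [2.57, 2.57, 3.01, 3.14, 3.14, 3.14].

### API

Orientations are given as a unit quaternion [x, y, z, w].
In Python, from workcell import monitor, read_camera, calibration, r gives the robot as it stands.
- The arm moves only by the tool arm_command, never from a script. Its argument "moves" is a list that holds one entry, the list of rows, each a list of 5 numbers: the closure, from -1 (fully open) to 1 (shut), then the shift along the tool's x, y, z in units of 25 mm (1.0 is 25 mm), then the turn about the tool's z in units of 8 degrees (1.0 is 8 degrees). A call has 1 to 5 rows; each row shifts and turns the commanded pose from where the row before left it, along the tool's axes as they then stand; what a row does not reach is not made up. A row lasts 1/10 s, in which the tool goes at most 50 mm and 8.59 degrees, less where a joint would pass 70% of its speed; a pose out of reach is approached as far as the arm can. A call is refused whole if a number of a shift passes 1 or a number of a turn 1, either way. A call with a gripper value outside its range is refused whole. The fingers move at their own pace and stop on an object; the grip force is fixed at half the most. Time passes only in rows, so rows that do not move let the fingers close. It gives the time, the measured TCP pose, the force, the opening and the grip force at its end, in the units of the state.
- monitor.state(): the state, without advancing time (a new reading comes with each control period).
- read_camera(name): name is "scene" or "top"; returns the picture (400x640x3 uint8, red, green, blue); there is no depth.
- calibration(name): a dict with "K" (3x3 intrinsics, pixels), "distortion" ([k1, k2, p1, p2, k3] as OpenCV has them; the pictures are not rectified), "xyz" and "attitude" of the camera in the world. Camera axes: x right, y down, z forward; pixel columns grow to the right and rows downward; lengths in mm; the calibration is good to about 2 mm. A picture is of the moment at which its call begins. calibration takes no time and is no camera call.
- r.close_job(): hands the job in; it is judged then, once.
The state is a dict: "time": time; "q": joint angles; "dq": joint speeds; "joint_efforts": joint torques, N m; "position": TCP position; "ee_rot": TCP orientation; "wrist_force": force on the tool from outside, world axes, zero at the start; "wrist_torque": the same for the moment, N m; "finger_gap": opening from 0.0 (shut) to 1.0 (fully open); "gripper_force": force on a finger pad.
Only numpy, scipy, OpenCV 4.12 (cv2) and the standard library are available. Lean on these libraries where they do the work, as an engineer would, in place of code of your own. Each camera call takes 0.05 s, during which the arm holds its last target. There are 200 camera calls.

## Working session

There is one attempt and no reset: what is moved stays moved. The work goes in short steps, Python scripts to look and compute and a tool call to move; the robot and the scene stay as the last step left them, time stands still between calls to the robot, and variables do not carry over. Pictures are saved under pics/ and viewed, at most 14 in all, crops included, and the job is handed in when it is done.

Besides the shell and the picture viewer there is one more tool, called after "Request:" as name([rows], argument=value, ...), one row to a line, values as JSON. arm_command: Moves the arm, as the interface text tells. Its arguments: {"type":"object","properties":{"moves":{"type":"array","items":{"type":"array","items":{"type":"array","items":{"type":"number"}}}}},"required":["moves"]}

```bash
mkdir -p pics; cat > h.py <<'E'
import numpy as np, cv2
from scipy.spatial.transform import Rotation as R
from workcell import monitor, read_camera, calibration, r
def cam(n):
    c=calibration(n); a=np.array(c["attitude"],float)
    M=a if a.shape==(3,3) else R.from_quat(a).as_matrix()
    return np.array(c["K"],float).reshape(3,3),np.array(c["distortion"],float),np.array(c["xyz"],float),M
def ray(n,uv):
    K,d,p,M=cam(n); x=cv2.undistortPoints(np.array([[uv]],float),K,d)[0,0]
    return p,M@np.array([x[0],x[1],1.])
def onz(n,uv,z):
    p,v=ray(n,uv); return p+v*(z-p[2])/v[2]
def proj(n,P):
    K,d,p,M=cam(n); q=(np.array(P,float).reshape(-1,3)-p)@M
    return cv2.projectPoints(q,np.zeros(3),np.zeros(3),K,d)[0][:,0]
def snap(n,f):
    im=read_camera(n); cv2.imwrite('pics/'+f,im[:,:,::-1]); return im
E
python3 - <<'E'
from h import *
for n in("scene","top"):
    print(calibration(n)); im=snap(n,n+'0.png')
print(monitor.state())
a=[cv2.imread('pics/%s0.png'%n) for n in("scene","top")]
E
```

```text
{'K': array([[453.76976837,   0.        , 319.63274189],
       [  0.        , 453.76976837, 203.23394022],
       [  0.        ,   0.        ,   1.        ]]), 'distortion': array([-0.08856544,  0.        ,  0.        ,  0.        ,  0.        ]), 'xyz': array([1162.29139862,  555.52967267,  786.34360834]), 'attitude': array([ 0.3067919 ,  0.84897555, -0.40153784, -0.15455289])}
{'K': array([[469.4477729 ,   0.        , 313.3444838 ],
       [  0.        , 469.4477729 , 191.94693536],
       [  0.        ,   0.        ,   1.        ]]), 'distortion': array([-0.12761489,  0.        ,  0.        ,  0.        ,  0.        ]), 'xyz': array([ 313.42854692, -117.15544328, 1459.68512094]), 'attitude': array([-0.70232452,  0.70401874, -0.07628514,  0.07265299])}
{'time': 0.1, 'q': array([-1.48729868e+00,  1.81470861e-01,  1.60784493e+00, -8.01520394e-06,
        1.35379887e+00, -2.06270746e-01]), 'dq': array([-0.00054966, -0.00220665, -0.00149509,  0.00156358, -0.000199  ,
       -0.00205636]), 'joint_efforts': array([ 9.91976194e-04, -4.34817553e+01, -3.42696941e+01,  7.04005826e-02,
        3.39314528e-02, -3.32780621e-05]), 'position': array([ 164.28674198, -550.55703355,  237.92840084]), 'ee_rot': array([ 9.89522220e-01,  1.44378657e-01,  4.27804524e-05, -7.59810110e-04]), 'wrist_force': array([ 0.89829792, -0.71499736, -0.31473144]), 'wrist_torque': array([-0.00933589, -0.01047223,  0.0136325 ]), 'gripper_force': 0.0, 'finger_gap': 1.0005948850609603}
```

View pics/scene0.png

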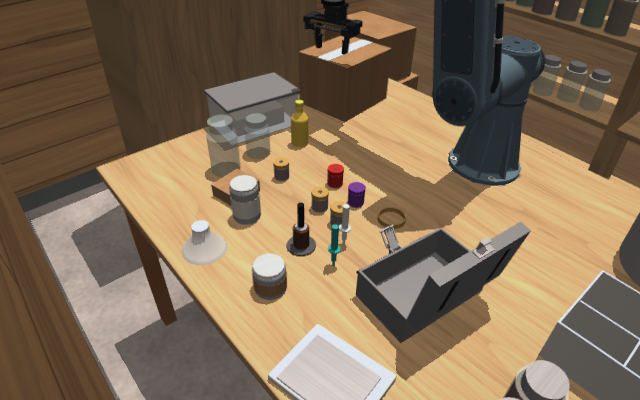

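View pics/top0.png

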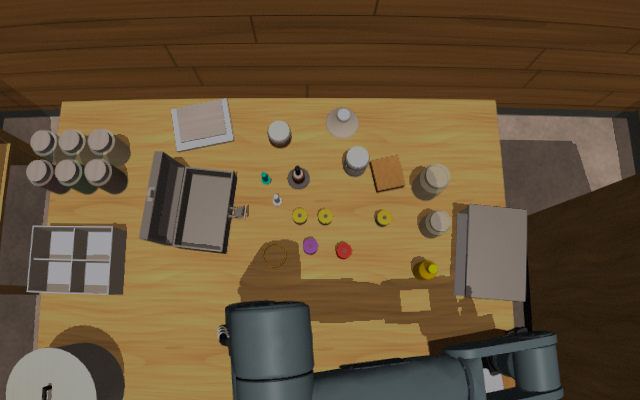

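The scene view shows the case with its lid open at (445,275), the latch at (390,238), the tester in its stand at (300,232), and brass jars at (281,168), (320,198) and (338,212). The top view shows 3 brass jars at (299,215), (325,216) and (384,217), the stand at (298,177), the case around (205,208) and the latch at (238,212). Jar 4 is absent.

```bash
python3 - <<'E'
from h import *
im=cv2.imread('pics/top0.png'); hsv=cv2.cvtColor(im,cv2.COLOR_BGR2HSV)
def blobs(n,m,lo=15,hi=900):
    k,_,s,c=cv2.connectedComponentsWithStats(m.astype(np.uint8))
    return [(s[i],c[i]) for i in range(1,k) if lo<s[i][4]<hi]
sub=np.zeros(im.shape[:2],bool); sub[200:260,280:400]=1
m=(hsv[...,0]>20)&(hsv[...,0]<34)&(hsv[...,1]>170)&(hsv[...,2]>90)&sub
for s,c in blobs('top',m): print('jar',s,c,onz('top',c,56).round(1))
for uv in [(299,215),(325,216),(384,217),(299,216)]: print(uv,onz('top',uv,56).round(1))
print('stand',onz('top',(298,177),62).round(1), onz('top',(299,180),0))
print('purple,red',onz('top',(310,246),56).round(1),onz('top',(344,251),56).round(1))
print('teal,white', onz('top',(265,178),100).round(1),onz('top',(277,200),100).round(1))
a=cv2.resize(im[145:260,135:340],None,fx=3.9,fy=3.9,interpolation=cv2.INTER_CUBIC)
cv2.imwrite('pics/topc.png',a)
s=cv2.imread('pics/scene0.png'); b=cv2.resize(s[145:345,270:530],None,fx=3,fy=3,interpolation=cv2.INTER_CUBIC)
cv2.imwrite('pics/scenec.png',b)
E
```

```text
jar [292 208  15  15 163] [299.20245399 215.15337423] [542.4 -81.8  56. ]
jar [318 209  15  15 163] [324.98773006 215.82822086] [ 540.1 -159.9   56. ]
jar [377 210  15  15 161] [383.80745342 217.0931677 ] [ 535.6 -338.5   56. ]
(299, 215) [542.8 -81.2  56. ]
(325, 216) [ 539.6 -159.9   56. ]
(384, 217) [ 535.9 -339.1   56. ]
(299, 216) [539.8 -81.2  56. ]
stand [659.8 -77.9  62. ] [665.25624365 -79.40421354   0.        ]
purple,red [ 448.9 -114.4   56. ] [ 433.6 -215.9   56. ]
teal,white [647.5  19.5 100. ] [580.6 -17.2 100. ]
```

View pics/topc.png

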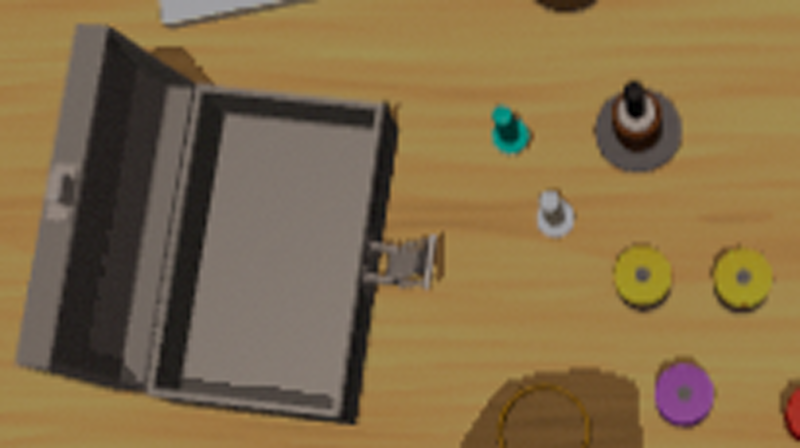

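View pics/scenec.png

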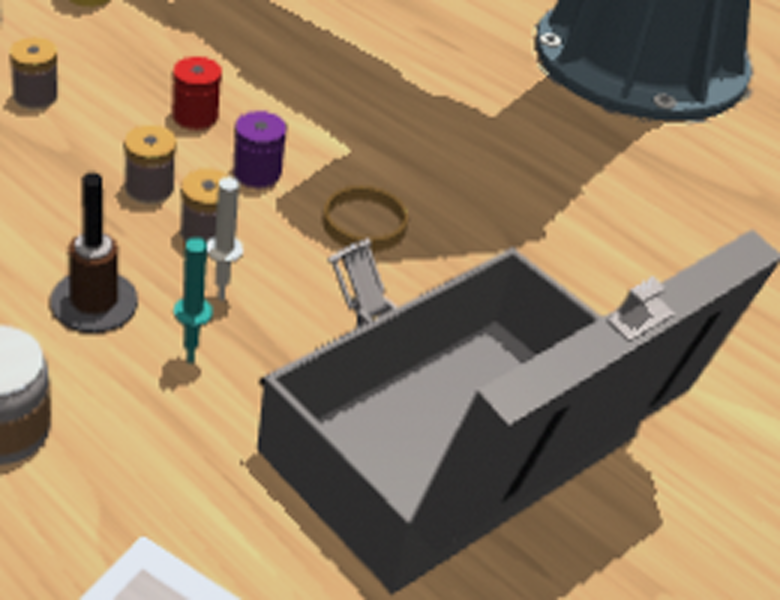

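The crops show the front rim corners at about crop (388,103) and (340,413), and the back rim corners at (200,88) and (150,395). The handle top of the tester is at crop (632,88), with a teal and a white look-alike between case and jars.

```bash
python3 - <<'E'
from h import *
def tc(u,v): return (u/3.9+135-.37,v/3.9+145-.37)
P={k:onz('top',tc(*p),80) for k,p in dict(ft=(388,103),fb=(340,413),bt=(200,88),bb=(150,395)).items()}
for k in P: print(k,P[k].round(1))
print('len',np.linalg.norm(P['ft']-P['fb']),np.linalg.norm(P['bt']-P['bb']),np.linalg.norm(P['ft']-P['bt']),np.linalg.norm(P['fb']-P['bb']))
c=sum(P.values())/4; y=(P['fb']-P['ft'])+(P['bb']-P['bt']); print('c',c, 'yaw y axis',np.degrees(np.arctan2(y[1],y[0])))
print('handletop',onz('top',tc(632,88),133).round(1),'foot',onz('top',tc(639,129),3).round(1),'flange',onz('top',tc(637,108),64).round(1))
def sc(u,v): return (u/3+270-.33,v/3+145-.33)
for k,p in dict(handle=((632,88),(92,179)),teal=((502,112),(196,245)),white=((550,197),(229,184)),j1=((642,274),(208,186)),j2=((743,277),(150,140)),lt=((437,237),(367,243)),lb=((430,286),(335,259))).items():
    a,u=ray('top',tc(*p[0])); b,v=ray('scene',sc(*p[1]))
    t=np.linalg.lstsq(np.c_[u,-v],b-a,rcond=None)[0]; print(k,((a+u*t[0]+b+v*t[1])/2).round(1),np.linalg.norm(a+u*t[0]-b-v*t[1]).round(1))
print(onz('scene',sc(35,50),56),onz('scene',sc(208,186),56),onz('scene',sc(150,140),56))
# scene rim corners
for n,p in dict(fb=(513,252),ft=(265,380),bt=(412,520)).items(): print(n,onz('scene',sc(*p),80).round(1))
E
```

```text
ft [674.5 116.3  80. ]
fb [433.1 145.3  80. ]
bt [687.3 265.9  80. ]
bb [445.9 292.   80. ]
len 243.17862654855722 242.80412870076333 150.1366156674791 147.2796515224254
c [560.21352699 204.8730519   80.        ] yaw y axis 173.47252303632393
handletop [671.7 -75.9 133. ] foot [672.1 -77.8   3. ] flange [674.1 -77.8  64. ]
handle [671.8 -76.3 134.3] 1.1
teal [654.8  22.2 126.5] 0.7
white [589.1 -14.4 126.4] 1.8
j1 [543.4 -82.4  56.9] 1.1
j2 [ 540.9 -160.9   57.7] 1.6
lt [553.6  81.  114.6] 27.1
lb [537.4  71.3  77.4] 21.6
[ 534.30748115 -341.1759265    56.        ] [542.99549891 -83.66642277  56.        ] [ 539.96532373 -163.23674872   56.        ]
fb [432.4 148.   80. ]
ft [675.3 120.8  80. ]
bt [686.2 267.2  80. ]
```

Jar lids by two views are at (543,-82), (540,-161) and (535,-340) mm. The stand is at (672,-76) and the case centre at (561,206), with its x axis at yaw 83.5°. I turn the tool to that yaw so its x runs along the case's x.

Request:
arm_command([
  [[-1,0,0,0,-1],[-1,0,0,0,-1],[-1,0,0,0,-1],[-1,0,0,0,-1],[-1,0,0,0,-1]],
])

```text
time: 0.6
position: [164.3, -550.7, 238.2]
ee_rot: [0.879, 0.477, 0.0, -0.0]
wrist_force: [-0.4, -0.6, 0.6]
finger_gap: 0.999
gripper_force: 0.0
```

Request:
arm_command([
  [[-1,0,0,0,-1],[-1,0,0,0,-1],[-1,0,0,0,-1],[-1,0,0,0,-0.36],[-1,0,0,0,0]],
])

```text
time: 1.1
position: [164.3, -550.7, 238.2]
ee_rot: [0.746, 0.666, 0.0, -0.0]
wrist_force: [-0.4, -0.4, 0.8]
finger_gap: 1.005
gripper_force: 0.0
```

```bash
cat >> h.py <<'E'
C=np.array([561.,206.]); YAW=np.radians(83.5)
def case(x,y,z=0):  # case local -> world
    c,s=np.cos(YAW),np.sin(YAW); return np.array([C[0]+c*x-s*y,C[1]+s*x+c*y,z])
def go(*targets):   # units along tool axes for each leg (yaw kept)
    s=monitor.state(); M=R.from_quat(s["ee_rot"]).as_matrix(); p=np.array(s["position"])
    yaw=np.degrees(np.arctan2(M[1,0],M[0,0]))
    print('t',round(s["time"],1),'pos',p.round(1),'yaw',yaw.round(2),'gap',round(s["finger_gap"]*88,1),'gf',round(float(s["gripper_force"]),1),'F',np.array(s["wrist_force"]).round(1))
    for t in targets:
        d=M.T@(np.array(t,float)-p); print(np.round(t,1),'mm',d.round(1),'units',(d/25).round(2)); p=np.array(t,float)
E
python3 - <<'E'
from h import *
go((672,-76.5,238),(672,-76.5,86))
E
```

```text
t 1.1 pos [ 164.3 -550.7  238.2] yaw 83.5 gap 88.4 gf 0.0 F [-0.4 -0.4  0.8]
[672.  -76.5 238. ] mm [528.7 450.7   0.6] units [21.15 18.03  0.03]
[672.  -76.5  86. ] mm [-1.00e-01  0.00e+00  1.52e+02] units [-0.01  0.    6.08]
```

Request:
arm_command([
  [[-1,0.846,0.721,0,0],[-1,0.846,0.721,0,0],[-1,0.846,0.721,0,0],[-1,0.846,0.721,0,0],[-1,0.846,0.721,0,0]],
])

```text
time: 1.6
position: [266.5, -455.2, 238.5]
ee_rot: [0.747, 0.665, 0.0, -0.0]
wrist_force: [-0.3, 0.2, 0.1]
finger_gap: 1.001
gripper_force: 0.0
```

Request:
arm_command([
  [[-1,0.846,0.721,0,0],[-1,0.846,0.721,0,0],[-1,0.846,0.721,0,0],[-1,0.846,0.721,0,0],[-1,0.846,0.721,0,0]],
])

```text
time: 2.1
position: [368.1, -360.3, 238.5]
ee_rot: [0.747, 0.665, 0.0, -0.0]
wrist_force: [0.3, 0.0, -0.2]
finger_gap: 0.999
gripper_force: 0.0
```

Request:
arm_command([
  [[-1,0.846,0.721,0,0],[-1,0.846,0.721,0,0],[-1,0.846,0.721,0,0],[-1,0.846,0.721,0,0],[-1,0.846,0.721,0,0]],
])

```text
time: 2.6
position: [469.6, -265.5, 238.5]
ee_rot: [0.747, 0.665, -0.0, -0.0]
wrist_force: [0.4, 0.4, -1.1]
finger_gap: 0.998
gripper_force: 0.0
```

Request:
arm_command([
  [[-1,0.846,0.721,0,0],[-1,0.846,0.721,0,0],[-1,0.846,0.721,0,0],[-1,0.846,0.721,0,0],[-1,0.846,0.721,0,0]],
])

```text
time: 3.1
position: [571.1, -170.7, 238.4]
ee_rot: [0.747, 0.665, -0.0, -0.0]
wrist_force: [-0.6, -0.6, 0.2]
finger_gap: 0.999
gripper_force: 0.0
```

Request:
arm_command([
  [[-1,0.846,0.721,0,0],[-1,0.846,0.721,0,0],[-1,0.846,0.721,0,0],[-1,0.846,0.721,0,0],[-1,0.846,0.721,0,0]],
])

```text
time: 3.6
position: [672.6, -75.9, 238.2]
ee_rot: [0.747, 0.665, -0.0, -0.0]
wrist_force: [0.3, -0.7, 0.2]
finger_gap: 1.0
gripper_force: 0.0
```

```bash
python3 - <<'E'
from h import *
go((672,-76.5,238),(672,-76.5,86))
E
```

```text
t 3.6 pos [672.6 -75.9 238.2] yaw 83.38 gap 88.0 gf 0.0 F [ 0.3 -0.7  0.2]
[672.  -76.5 238. ] mm [-0.7 -0.5  0.2] units [-0.03 -0.02  0.01]
[672.  -76.5  86. ] mm [-0.00e+00  1.00e-01  1.52e+02] units [-0.    0.    6.08]
```

Tracking is precise. Now I go down, grip the tester and lift it.

Request:
arm_command([
  [[-1,-0.03,-0.02,1,0],[-1,0,0,1,0],[-1,0,0,1,0],[-1,0,0,1,0],[-1,0,0,1,0]],
])

```text
time: 4.1
position: [671.2, -77.4, 112.3]
ee_rot: [0.747, 0.665, -0.0, -0.0]
wrist_force: [0.8, 0.3, 0.7]
finger_gap: 0.998
gripper_force: 0.0
```

Request:
arm_command([
  [[-1,0,0,0.6,0],[-1,0,0,0.48,0],[-1,0,0,0,0],[1,0,0,0,0],[1,0,0,0,0]],
])

```text
time: 4.6
position: [672.5, -77.8, 88.3]
ee_rot: [0.746, 0.666, 0.001, 0.001]
wrist_force: [0.9, 0.4, 0.0]
finger_gap: 0.845
gripper_force: 0.0
```

Request:
arm_command([
  [[1,0,0,0,0],[1,0,0,0,0],[1,0,0,0,0],[1,0,0,0,0],[1,0,0,0,0]],
])

```text
time: 5.1
position: [671.5, -77.5, 86.8]
ee_rot: [0.746, 0.666, 0.0, 0.0]
wrist_force: [0.6, 0.3, 0.7]
finger_gap: 0.388
gripper_force: 0.0
```

```bash
python3 - <<'E'
from h import *
go((672,-76.5,86))
E
```

```text
t 5.1 pos [671.5 -77.5  86.8] yaw 83.48 gap 34.1 gf 0.0 F [0.6 0.3 0.7]
[672.  -76.5  86. ] mm [1.1 0.4 0.8] units [0.04 0.02 0.03]
```

Request:
arm_command([
  [[1,0,0,0,0],[1,0,0,0,0],[1,0,0,0,0],[1,0,0,0,0],[1,0,0,0,0]],
])

```text
time: 5.6
position: [671.4, -77.5, 86.6]
ee_rot: [0.746, 0.666, -0.0, -0.0]
wrist_force: [1.6, 0.0, -1.2]
finger_gap: 0.175
gripper_force: 30.0
```

```bash
python3 - <<'E'
from h import *
z=monitor.state()["position"][2]
print(z)
go((672,-77,210),(543,-82.5,210),(543,-82.5,150))
E
```

```text
86.58337064227621
t 5.6 pos [671.4 -77.5  86.6] yaw 83.48 gap 15.4 gf 30.0 F [ 1.6  0.  -1.2]
[672 -77 210] mm [   0.6    0.5 -123.4] units [ 0.02  0.02 -4.94]
[543.  -82.5 210. ] mm [ -20.1 -127.5    0. ] units [-0.8 -5.1  0. ]
[543.  -82.5 150. ] mm [-0.  0. 60.] units [-0.   0.   2.4]
```

Request:
arm_command([
  [[1,0,0,-0.5,0],[1,0,0,-0.9,0],[1,0,0,-0.9,0],[1,0,0,-0.9,0],[1,0,0,-0.9,0]],
])

```text
time: 6.1
position: [671.6, -77.6, 191.3]
ee_rot: [0.746, 0.666, 0.0, 0.0]
wrist_force: [-0.6, -0.3, -1.0]
finger_gap: 0.172
gripper_force: 30.0
```

Request:
arm_command([
  [[1,-0.16,-1,0,0],[1,-0.16,-1,0,0],[1,-0.16,-1,0,0],[1,-0.16,-1,0,0],[1,-0.14,-1,0,0]],
])

```text
time: 6.6
position: [544.3, -82.8, 190.3]
ee_rot: [0.746, 0.666, 0.0, 0.001]
wrist_force: [0.5, 0.4, -0.3]
finger_gap: 0.17
gripper_force: 30.0
```

Request:
arm_command([
  [[1,0,-0.08,0,0],[1,0,0,0,0],[1,0,0,0,0],[1,0,0,0,0],[1,0,0,0,0]],
])

```text
time: 7.1
position: [543.6, -82.5, 189.1]
ee_rot: [0.746, 0.666, 0.0, -0.0]
wrist_force: [0.1, 0.2, -1.2]
finger_gap: 0.174
gripper_force: 30.0
```

```bash
python3 - <<'E'
from h import *
im=snap('scene','s1.png'); t=snap('top','t1.png')
a=cv2.resize(im[100:260,240:400],None,fx=3.5,fy=3.5,interpolation=cv2.INTER_CUBIC)
cv2.imwrite('pics/c1.png',a[:,:,::-1])
s=monitor.state(); p=s["position"]; print(proj('scene',[[p[0],p[1],p[2]-78.6],[543,-82.5,56]]))
go((543,-82.5,140),(543,-82.5,130.5))
E
```

```text
[[340.17152841 189.89081454]
 [339.31038401 206.89798676]]
t 7.2 pos [543.4 -82.5 189. ] yaw 83.49 gap 14.9 gf 30.0 F [1.  0.4 0. ]
[543.  -82.5 140. ] mm [-0.1 -0.3 49. ] units [-0.   -0.01  1.96]
[543.  -82.5 130.5] mm [-0.   0.   9.5] units [-0.    0.    0.38]
```

View pics/c1.png

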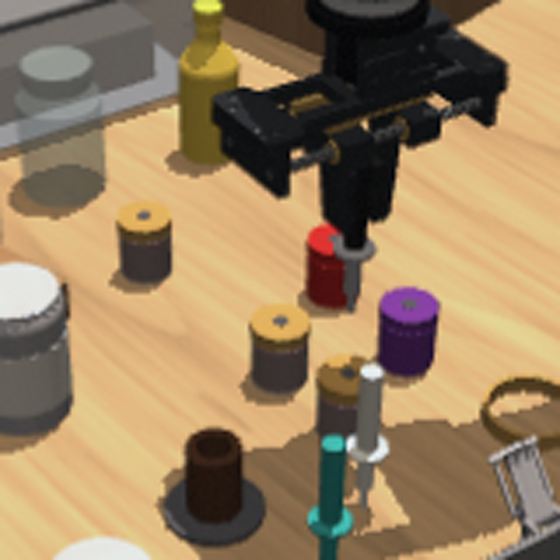

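The tip sits at crop (353,312), i.e. pixel (340.7,189), and the jar 1 button at pixel (339.3,206). Both match the projections, so I press.

Request:
arm_command([
  [[1,0,-0.01,0.7,0],[1,0,0,0.7,0],[1,0,0,0.4,0],[1,0,0,0.2,0],[1,0,0,0.1,0]],
])

```text
time: 7.7
position: [542.8, -82.4, 136.4]
ee_rot: [0.746, 0.666, -0.0, -0.0]
wrist_force: [0.1, 0.1, -1.1]
finger_gap: 0.173
gripper_force: 30.0
```

Request:
arm_command([
  [[1,0,0,0.1,0],[1,0,0,0.08,0],[1,0,0,0.04,0],[1,0,0,0,0],[1,0,0,0,0]],
])

```text
time: 8.2
position: [543.1, -82.6, 131.6]
ee_rot: [0.746, 0.666, 0.0, 0.0]
wrist_force: [1.2, 0.3, 0.5]
finger_gap: 0.174
gripper_force: 30.0
```

```bash
python3 - <<'E'
from h import *
im=read_camera('top'); hsv=cv2.cvtColor(im,cv2.COLOR_RGB2HSV)
m=(hsv[...,0]>18)&(hsv[...,0]<34)&(hsv[...,1]>150)&(hsv[...,2]>60); m[:195]=0;m[245:]=0;m[:,:285]=0;m[:,410:]=0
k,_,s,c=cv2.connectedComponentsWithStats(m.astype(np.uint8))
for i in range(1,k):
    if s[i][4]>40: print(s[i],c[i],onz('top',c[i],56).round(1))
go((543,-82.5,130.5))
E
```

```text
[317 208  16  16 184] [324.94565217 215.625     ] [ 540.7 -159.8   56. ]
[377 210  16  16 181] [383.98895028 217.13812155] [ 535.5 -339.    56. ]
t 8.2 pos [543.1 -82.6 131.6] yaw 83.48 gap 15.2 gf 30.0 F [ 0.8 -1.4 -0.3]
[543.  -82.5 130.5] mm [ 0.1 -0.2  1.1] units [ 0.   -0.01  0.04]
```

Request:
arm_command([
  [[1,0,0,0.1,0],[1,0,0,0,0],[1,0,0,0,0],[1,0,0,-0.6,0],[1,0,0,-1,0]],
])

```text
time: 8.75
position: [541.2, -81.9, 167.9]
ee_rot: [0.746, 0.666, -0.001, -0.002]
wrist_force: [1.3, -0.8, -1.3]
finger_gap: 0.169
gripper_force: 30.0
```

```bash
python3 - <<'E'
from h import *
go((540.4,-160.5,168),(540.4,-160.5,129.5))
E
```

```text
t 8.8 pos [541.2 -81.9 167.9] yaw 83.48 gap 14.9 gf 30.0 F [ 1.3 -0.8 -1.3]
[ 540.4 -160.5  168. ] mm [-78.2   8.1  -0.2] units [-3.13  0.32 -0.01]
[ 540.4 -160.5  129.5] mm [-0.   0.2 38.5] units [-0.    0.01  1.54]
```

Request:
arm_command([
  [[1,-0.8,0.06,0,0],[1,-0.8,0.06,0,0],[1,-0.8,0.06,0,0],[1,-0.71,0.07,0,0],[1,0,0,0,0]],
])

```text
time: 9.25
position: [540.3, -162.5, 169.4]
ee_rot: [0.747, 0.665, -0.0, 0.0]
wrist_force: [0.9, -0.1, -0.7]
finger_gap: 0.171
gripper_force: 30.0
```

Request:
arm_command([
  [[1,0,0,0.6,0],[1,0,0,0.4,0],[1,0,0,0.2,0],[1,0,0,0.1,0],[1,0,0,0,0]],
])

```text
time: 9.75
position: [540.0, -159.8, 135.5]
ee_rot: [0.746, 0.666, -0.0, -0.001]
wrist_force: [0.1, -0.4, -0.5]
finger_gap: 0.173
gripper_force: 30.0
```

```bash
python3 - <<'E'
from h import *
go((540.4,-160.5,129.5))
E
```

```text
t 9.8 pos [ 540.  -159.8  135.5] yaw 83.52 gap 15.3 gf 30.0 F [ 0.1 -0.4 -0.5]
[ 540.4 -160.5  129.5] mm [-0.6  0.5  6. ] units [-0.03  0.02  0.24]
```

Request:
arm_command([
  [[1,0,0,0.12,0],[1,0,0,0.12,0],[1,0,0,0,0],[1,0,0,0,0],[1,0,0,0,0]],
])

```text
time: 10.25
position: [540.5, -160.5, 130.5]
ee_rot: [0.746, 0.666, 0.0, 0.0]
wrist_force: [1.1, 0.6, 0.6]
finger_gap: 0.175
gripper_force: 30.0
```

Request:
arm_command([
  [[1,0,0,-0.6,0],[1,0,0,-1,0],[1,0,0,0,0],[1,-0.6,0,0,0],[1,-0.6,0,0,0]],
])

```text
time: 10.75
position: [536.2, -190.9, 169.6]
ee_rot: [0.746, 0.666, -0.0, -0.0]
wrist_force: [-0.7, -0.1, -1.0]
finger_gap: 0.168
gripper_force: 30.0
```

Request:
arm_command([
  [[1,-1,0,0,0],[1,-1,0,0,0],[1,-1,0,0,0],[1,-1,0,0,0],[1,0,0,0,0]],
])

```text
time: 11.25
position: [523.9, -293.6, 169.0]
ee_rot: [0.747, 0.664, -0.001, -0.0]
wrist_force: [-0.6, 0.4, -0.1]
finger_gap: 0.168
gripper_force: 30.0
```

```bash
cat >> h.py <<'E'
def jars():
    im=read_camera('top'); hsv=cv2.cvtColor(im,cv2.COLOR_RGB2HSV)
    m=(hsv[...,0]>18)&(hsv[...,0]<34)&(hsv[...,1]>150)&(hsv[...,2]>60); m[:150]=0;m[248:]=0;m[:,:160]=0;m[:,415:]=0
    k,_,s,c=cv2.connectedComponentsWithStats(m.astype(np.uint8))
    for i in range(1,k):
        if s[i][4]>60: print(s[i],c[i].round(1),onz('top',c[i],56).round(1))
E
python3 - <<'E'
from h import *
jars()
go((535.2,-339.5,169),(535.2,-339.5,129.5))
E
```

```text
[292 208  15  16 180] [299.2 215. ] [542.7 -81.8  56. ]
[318 209  15  14 125] [324.4 215.1] [ 542.4 -158.1   56. ]
t 11.3 pos [ 524.1 -291.7  168.9] yaw 83.29 gap 15.4 gf 30.0 F [-0.1  0.7 -1.7]
[ 535.2 -339.5  169. ] mm [-46.1  16.6  -0.2] units [-1.85  0.66 -0.01]
[ 535.2 -339.5  129.5] mm [-0.   0.1 39.5] units [-0.    0.    1.58]
```

```bash
python3 - <<'E'
from h import *
im=read_camera('scene'); hsv=cv2.cvtColor(im,cv2.COLOR_RGB2HSV)
cv2.imwrite('pics/s2.png',im[:,:,::-1])
m=(hsv[...,0]>12)&(hsv[...,0]<25)&(hsv[...,1]>140)&(hsv[...,2]>110)
m[:145]=0;m[225:]=0;m[:,:265]=0;m[:,365:]=0
k,_,s,c=cv2.connectedComponentsWithStats(m.astype(np.uint8))
for i in range(1,k):
    if s[i][4]>25: print(s[i],c[i].round(1),onz('scene',c[i],56).round(1))
print(proj('scene',[535,-339.5,56]))
go()
E
```

```text
[274 158  15   9  96] [280.7 161.8] [ 537.3 -340.2   56. ]
[312 187  17  10 117] [319.6 191.7] [ 541.  -162.2   56. ]
[331 201  13  12 101] [336.4 206.3] [547.2 -88.9  56. ]
[[281.48852505 161.67335234]]
t 11.3 pos [ 524.4 -290.4  168.9] yaw 83.36 gap 14.9 gf 30.0 F [ 0.2 -0.   0.3]
```

Request:
arm_command([
  [[1,-0.8,0.3,0,0],[1,-0.8,0.3,0,0],[1,-0.25,0.06,0,0],[1,0,0,0,0],[1,0,0,0,0]],
])

```text
time: 11.85
position: [536.3, -336.2, 169.7]
ee_rot: [0.746, 0.666, 0.0, -0.001]
wrist_force: [0.7, 0.3, -1.0]
finger_gap: 0.168
gripper_force: 30.0
```

Request:
arm_command([
  [[1,-0.12,-0.03,0.6,0],[1,0,0,0.4,0],[1,0,0,0.2,0],[1,0,0,0.1,0],[1,0,0,0,0]],
])

```text
time: 12.35
position: [535.3, -339.9, 137.0]
ee_rot: [0.746, 0.666, -0.0, -0.001]
wrist_force: [-0.3, 0.2, -1.7]
finger_gap: 0.169
gripper_force: 30.0
```

```bash
python3 - <<'E'
from h import *
go((535.3,-339.7,129.5))
E
```

```text
t 12.3 pos [ 535.3 -339.9  137. ] yaw 83.49 gap 14.9 gf 30.0 F [-0.3  0.2 -1.7]
[ 535.3 -339.7  129.5] mm [ 0.2 -0.   7.5] units [ 0.01 -0.    0.3 ]
```

Request:
arm_command([
  [[1,0,0,0.15,0],[1,0,0,0.15,0],[1,0,0,0,0],[1,0,0,0,0],[1,0,0,0,0]],
])

```text
time: 12.85
position: [535.8, -340.5, 130.7]
ee_rot: [0.746, 0.666, 0.0, 0.0]
wrist_force: [0.1, -0.3, 0.3]
finger_gap: 0.171
gripper_force: 30.0
```

Request:
arm_command([
  [[1,0,0,-0.6,0],[1,0,0,-0.9,0],[1,0,0,-1,0],[1,0.8,0.3,0,0],[1,0.849,0.325,0,0]],
])

```text
time: 13.35
position: [556.2, -301.8, 195.3]
ee_rot: [0.747, 0.665, 0.0, 0.001]
wrist_force: [0.6, 0.1, -0.7]
finger_gap: 0.169
gripper_force: 30.0
```

Request:
arm_command([
  [[1,0.849,0.325,0,0],[1,0.849,0.325,0,0],[1,0.849,0.325,0,0],[1,0.849,0.325,0,0],[1,0.849,0.325,0,0]],
])

```text
time: 13.85
position: [608.4, -199.4, 193.9]
ee_rot: [0.746, 0.666, 0.0, 0.0]
wrist_force: [0.2, -1.1, -0.5]
finger_gap: 0.17
gripper_force: 30.0
```

Request:
arm_command([
  [[1,0.849,0.325,0,0],[1,0.849,0.325,0,0],[1,0.849,0.325,0,0],[1,0.849,0.325,0,0],[1,0.849,0.325,0,0]],
])

```text
time: 14.35
position: [660.9, -98.6, 193.9]
ee_rot: [0.746, 0.666, 0.0, 0.0]
wrist_force: [-0.0, 0.1, -0.4]
finger_gap: 0.173
gripper_force: 30.0
```

Request:
arm_command([
  [[1,0.7,0.3,0,0],[1,0,0,0,0],[1,0,0,0,0],[1,0,0,0,0],[1,0,0,0,0]],
])

```text
time: 14.85
position: [669.6, -83.9, 192.8]
ee_rot: [0.747, 0.665, -0.0, -0.0]
wrist_force: [-1.1, 0.8, -0.9]
finger_gap: 0.174
gripper_force: 30.0
```

```bash
python3 - <<'E'
from h import *
go((671.5,-77.4,189),(671.5,-77.4,87))
E
```

```text
t 14.8 pos [669.6 -83.9 192.8] yaw 83.42 gap 15.3 gf 30.0 F [-1.1  0.8 -0.9]
[671.5 -77.4 189. ] mm [6.7 1.1 3.8] units [0.27 0.04 0.15]
[671.5 -77.4  87. ] mm [  0.   0. 102.] units [0.   0.   4.08]
```

Align, then descend to just above the resting height.

Request:
arm_command([
  [[1,0.27,0.04,0,0],[1,0,0,0,0],[1,0,0,0.6,0],[1,0,0,0.8,0],[1,0,0,0.8,0]],
])

```text
time: 15.35
position: [671.5, -76.3, 136.2]
ee_rot: [0.746, 0.666, -0.0, -0.0]
wrist_force: [0.0, -0.0, -0.5]
finger_gap: 0.171
gripper_force: 30.0
```

Request:
arm_command([
  [[1,0,0,0.8,0],[1,0,0,0.7,0],[1,0,0,0.25,0],[1,0,0,0.1,0],[1,0,0,0,0]],
])

```text
time: 15.85
position: [672.0, -76.4, 91.6]
ee_rot: [0.746, 0.666, 0.0, 0.0]
wrist_force: [-0.1, 0.4, 0.0]
finger_gap: 0.175
gripper_force: 30.0
```

```bash
python3 - <<'E'
from h import *
go((671.5,-77.4,86.7))
E
```

```text
t 15.8 pos [672.  -76.4  91.6] yaw 83.49 gap 15.4 gf 30.0 F [-0.1  0.4  0. ]
[671.5 -77.4  86.7] mm [-1.1 -0.3  4.9] units [-0.04 -0.01  0.2 ]
```

Request:
arm_command([
  [[1,-0.03,-0.01,0.19,0],[1,0,0,0,0],[-1,0,0,0,0],[-1,0,0,0,0],[-1,0,0,0,0]],
])

```text
time: 16.35
position: [671.7, -77.1, 87.2]
ee_rot: [0.746, 0.666, 0.0, 0.0]
wrist_force: [-0.5, -0.4, 0.5]
finger_gap: 0.423
gripper_force: 0.0
```

Request:
arm_command([
  [[-1,0,0,0,0],[-1,0,0,0,0],[-1,0,0,-0.8,0],[-1,0,0,-1,0],[-1,0,0,-1,0]],
])

```text
time: 16.85
position: [671.1, -77.0, 157.1]
ee_rot: [0.746, 0.666, -0.0, -0.0]
wrist_force: [0.1, 0.4, 0.2]
finger_gap: 0.876
gripper_force: 0.0
```

Request:
arm_command([
  [[-1,0,-0.2,-1,0],[-1,0,-1,-0.2,0],[-1,0,-1,0,0],[-1,0,-1,0,0],[-1,0,0,0,0]],
])

```text
time: 17.35
position: [589.6, -67.3, 186.6]
ee_rot: [0.746, 0.666, -0.001, -0.001]
wrist_force: [1.1, 0.1, 0.3]
finger_gap: 0.998
gripper_force: 0.0
```

```bash
python3 - <<'E'
from h import *
jars()
a=snap('scene','s3.png'); b=snap('top','t3.png')
cv2.imwrite('pics/c3.png',np.hstack([cv2.resize(a[130:270,240:400],(400,350)),cv2.resize(b[150:260,240:366],(400,350))])[:,:,::-1])
go((543,-82.4,185),(543,-82.4,24))
E
```

```text
[297 208  10  16  85] [302.6 216.4] [538.5 -92.   56. ]
[317 208  16  16 185] [324.9 215.6] [ 540.8 -159.6   56. ]
[376 210  17  16 184] [383.9 217.2] [ 535.2 -338.9   56. ]
t 17.5 pos [592.8 -68.2 187.2] yaw 83.47 gap 88.0 gf 0.0 F [-0.3  0.9 -0.1]
[543.  -82.4 185. ] mm [-19.7 -47.8   2.2] units [-0.79 -1.91  0.09]
[543.  -82.4  24. ] mm [  0.   -0.2 161. ] units [ 0.   -0.01  6.44]
```

View pics/c3.png

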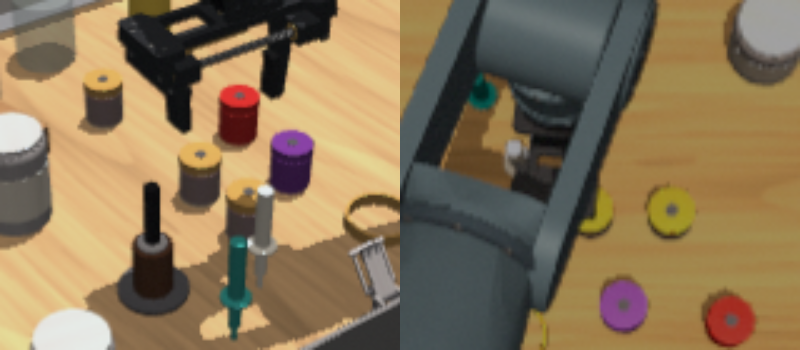

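The tester hangs in its stand again (crop (152,230)) and the jars are in place. Now jar 1.

Request:
arm_command([
  [[-1,-0.4,-0.96,0,0],[-1,-0.39,-0.95,0,0],[-1,0,0,0.5,0],[-1,0,0,1,0],[-1,0,0,1,0]],
])

```text
time: 18.0
position: [544.0, -82.6, 123.8]
ee_rot: [0.746, 0.666, 0.001, 0.001]
wrist_force: [-0.3, 0.1, 0.1]
finger_gap: 0.999
gripper_force: 0.0
```

```bash
python3 - <<'E'
from h import *
go((543,-82.4,24))
E
```

```text
t 18.0 pos [544.  -82.6 123.8] yaw 83.46 gap 87.9 gf 0.0 F [-0.3  0.1  0.1]
[543.  -82.4  24. ] mm [ 0.2 -1.2 99.8] units [ 0.01 -0.05  3.99]
```

Request:
arm_command([
  [[-1,0,-0.03,1,0],[-1,0,0,1,0],[-1,0,0,1,0],[-1,0,0,0.5,0],[-1,0,0,0.3,0]],
])

```text
time: 18.5
position: [541.6, -81.9, 27.6]
ee_rot: [0.746, 0.666, -0.0, -0.001]
wrist_force: [0.0, -0.2, 0.3]
finger_gap: 1.0
gripper_force: 0.0
```

Request:
arm_command([
  [[0,0,0,0,0],[1,0,0,0,0],[1,0,0,0,0],[1,0,0,0,0],[1,0,0,0,0]],
])

```text
time: 19.0
position: [542.0, -82.3, 30.0]
ee_rot: [0.746, 0.666, 0.0, 0.001]
wrist_force: [1.0, -0.0, -0.6]
finger_gap: 0.567
gripper_force: 0.0
```

Request:
arm_command([
  [[1,0,0,0,0],[1,0,0,0,0],[1,0,0,0,0],[1,0,0,0,0],[1,0,0,0,0]],
])

```text
time: 19.5
position: [542.0, -82.3, 29.8]
ee_rot: [0.746, 0.666, 0.0, 0.0]
wrist_force: [-0.6, 0.8, 5.9]
finger_gap: 0.511
gripper_force: 30.0
```

```bash
python3 - <<'E'
from h import *
z=monitor.state()["position"][2]; print(z)
a=case(12,-62);b=case(12,62);c=case(-32,0); print(a,b,c)
go((543,-82.4,160),(*b[:2],160),(*b[:2],z+5.5))
E
```

```text
29.82703472228101
[623.95989362 210.90426301   0.        ] [500.75698351 224.94146152   0.        ] [557.37749716 174.20570062   0.        ]
t 19.5 pos [542.  -82.3  29.8] yaw 83.48 gap 44.9 gf 30.0 F [-0.6  0.8  5.9]
[543.  -82.4 160. ] mm [-1.000e-01  1.200e+00 -1.302e+02] units [-0.    0.05 -5.21]
[500.8 224.9 160. ] mm [ 3.006e+02 -7.690e+01 -2.000e-01] units [ 1.202e+01 -3.070e+00 -1.000e-02]
[500.8 224.9  35.3] mm [ 0.000e+00 -1.000e-01  1.247e+02] units [ 0.   -0.01  4.99]
```

Request:
arm_command([
  [[1,0,0,-0.5,0],[1,0,0,-1,0],[1,0,0,-1,0],[1,0,0,-1,0],[1,0,0,-1,0]],
])

```text
time: 20.0
position: [540.9, -81.9, 142.8]
ee_rot: [0.746, 0.666, -0.0, -0.0]
wrist_force: [0.8, -0.6, -1.3]
finger_gap: 0.511
gripper_force: 30.0
```

Request:
arm_command([
  [[1,0,0,-0.8,0],[1,0.7,-0.2,0,0],[1,0.9,-0.24,0,0],[1,0.9,-0.24,0,0],[1,0.9,-0.24,0,0]],
])

```text
time: 20.5
position: [526.6, 7.0, 160.4]
ee_rot: [0.746, 0.666, -0.001, -0.001]
wrist_force: [1.3, 0.3, -2.1]
finger_gap: 0.51
gripper_force: 30.0
```

Request:
arm_command([
  [[1,0.9,-0.24,0,0],[1,0.9,-0.24,0,0],[1,0.9,-0.24,0,0],[1,0.9,-0.24,0,0],[1,0.9,-0.24,0,0]],
])

```text
time: 21.0
position: [509.3, 122.1, 160.3]
ee_rot: [0.746, 0.666, -0.001, -0.001]
wrist_force: [0.7, -0.4, -1.5]
finger_gap: 0.51
gripper_force: 30.0
```

Request:
arm_command([
  [[1,0.9,-0.24,0,0],[1,0.9,-0.24,0,0],[1,0.9,-0.24,0,0],[1,0.7,-0.2,0,0],[1,0,0,0,0]],
])

```text
time: 21.5
position: [495.7, 209.7, 160.4]
ee_rot: [0.745, 0.667, -0.001, -0.001]
wrist_force: [0.0, -0.2, -0.6]
finger_gap: 0.508
gripper_force: 30.0
```

```bash
python3 - <<'E'
from h import *
b=case(12,62)
go((*b[:2],160),(*b[:2],35.5))
E
```

```text
t 21.5 pos [495.7 209.7 160.4] yaw 83.66 gap 44.7 gf 30.0 F [ 0.  -0.2 -0.6]
[500.8 224.9 160. ] mm [15.7  3.3  0.3] units [0.63 0.13 0.01]
[500.8 224.9  35.5] mm [  0.    0.4 124.5] units [0.   0.01 4.98]
```

Request:
arm_command([
  [[1,0.6,0.12,0,0],[1,0.03,0.01,0.6,0],[1,0,0,1,0],[1,0,0,1,0],[1,0,0,1,0]],
])

```text
time: 22.0
position: [502.6, 221.9, 69.5]
ee_rot: [0.746, 0.666, -0.0, -0.0]
wrist_force: [0.0, 0.2, -1.2]
finger_gap: 0.515
gripper_force: 30.0
```

Request:
arm_command([
  [[1,0,0,0.8,0],[1,0,0,0.3,0],[1,0,0,0.1,0],[1,0,0,0,0],[1,0,0,0,0]],
])

```text
time: 22.5
position: [503.9, 222.6, 42.7]
ee_rot: [0.746, 0.666, 0.001, 0.0]
wrist_force: [1.0, 0.5, -1.2]
finger_gap: 0.517
gripper_force: 30.0
```

```bash
python3 - <<'E'
from h import *
b=case(12,62)
go((*b[:2],35.3))
E
```

```text
t 22.5 pos [503.9 222.6  42.7] yaw 83.48 gap 45.5 gf 30.0 F [ 1.   0.5 -1.2]
[500.8 224.9  35.3] mm [ 2.  -3.4  7.4] units [ 0.08 -0.14  0.29]
```

Request:
arm_command([
  [[1,0,0,0.2,0],[1,0,0,0.09,0],[1,0,0,0,0],[-0.4,0,0,0,0],[-0.4,0,0,0,0]],
])

```text
time: 23.0
position: [503.2, 222.5, 34.6]
ee_rot: [0.746, 0.666, 0.0, 0.0]
wrist_force: [1.0, -0.2, 0.7]
finger_gap: 0.673
gripper_force: 0.0
```

Request:
arm_command([
  [[-0.4,0,0,0,0],[-0.4,0,0,-0.5,0],[-0.4,0,0,-1,0],[-0.4,0,0,-1,0],[-0.4,0,0,-1,0]],
])

```text
time: 23.5
position: [503.1, 222.5, 123.8]
ee_rot: [0.746, 0.666, 0.0, 0.0]
wrist_force: [0.2, -0.5, 0.4]
finger_gap: 0.704
gripper_force: 0.0
```

Request:
arm_command([
  [[-0.4,0,0,-1,0],[-1,-0.3,0.1,-0.6,0],[-1,-0.9,0.2,0,0],[-1,-0.9,0.2,0,0],[-1,-0.9,0.2,0,0]],
])

```text
time: 24.0
position: [511.9, 144.8, 162.4]
ee_rot: [0.746, 0.666, 0.0, 0.0]
wrist_force: [0.3, 0.6, -0.2]
finger_gap: 0.999
gripper_force: 0.0
```

Request:
arm_command([
  [[-1,-0.9,0.2,0,0],[-1,-0.9,0.2,0,0],[-1,-0.9,0.2,0,0],[-1,-0.9,0.2,0,0],[-1,-0.9,0.2,0,0]],
])

```text
time: 24.5
position: [523.8, 29.9, 162.2]
ee_rot: [0.746, 0.666, -0.0, -0.0]
wrist_force: [1.0, 0.2, 0.0]
finger_gap: 1.002
gripper_force: 0.0
```

```bash
python3 - <<'E'
from h import *
jars()
go((540.6,-160,160),(540.6,-160,30))
E
```

```text
[317 208  16  16 184] [324.9 215.7] [ 540.6 -159.6   56. ]
[377 210  16  16 184] [383.9 217.2] [ 535.4 -338.9   56. ]
t 24.6 pos [524.4  27.  162.3] yaw 83.39 gap 88.0 gf 0.0 F [ 1.1 -3.  -0.3]
[ 540.6 -160.   160. ] mm [-183.9   37.6    2.7] units [-7.36  1.5   0.11]
[ 540.6 -160.    30. ] mm [ 3.0e-01 -1.0e-01  1.3e+02] units [ 0.01 -0.    5.2 ]
```

Request:
arm_command([
  [[-1,-0.92,0.19,0,0],[-1,-0.92,0.19,0,0],[-1,-0.92,0.19,0,0],[-1,-0.92,0.19,0,0],[-1,-0.92,0.19,0,0]],
])

```text
time: 25.05
position: [534.3, -86.5, 162.1]
ee_rot: [0.746, 0.666, -0.0, -0.0]
wrist_force: [-0.5, 0.5, -0.1]
finger_gap: 0.999
gripper_force: 0.0
```

Request:
arm_command([
  [[-1,-0.92,0.19,0,0],[-1,-0.92,0.19,0,0],[-1,-0.8,0.15,0,0],[-1,0,0,0,0],[-1,0,0,0.2,0]],
])

```text
time: 25.55
position: [540.4, -152.8, 157.4]
ee_rot: [0.747, 0.665, 0.0, 0.0]
wrist_force: [0.6, 0.3, 1.0]
finger_gap: 0.995
gripper_force: 0.0
```

```bash
python3 - <<'E'
from h import *
go((540.6,-160,30))
a=snap('scene','s4.png'); cv2.imwrite('pics/c4.png',cv2.resize(a[120:340,250:530],None,fx=2.7,fy=2.7)[:,:,::-1])
E
```

```text
t 25.6 pos [ 540.4 -152.8  157.4] yaw 83.42 gap 87.5 gf 0.0 F [0.6 0.3 1. ]
[ 540.6 -160.    30. ] mm [ -7.1   1.  127.4] units [-0.28  0.04  5.1 ]
```

View pics/c4.png

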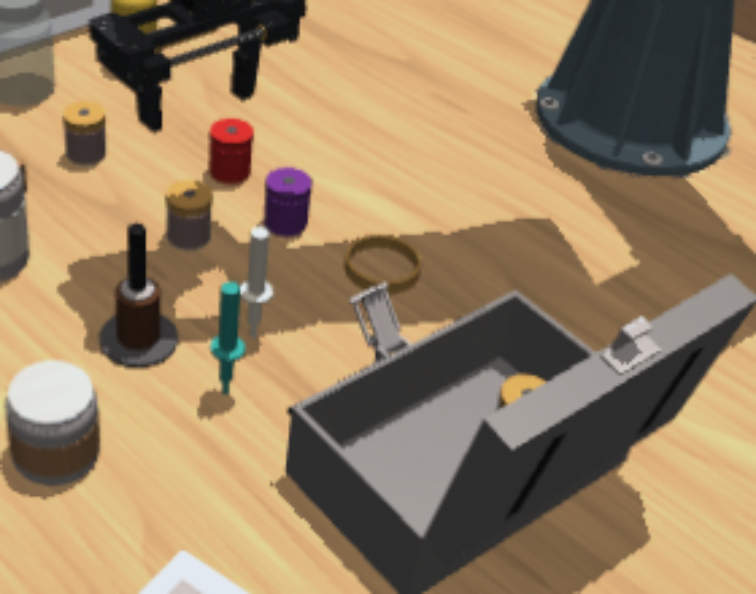

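Jar 1 stands in the case (crop (523,390)). On to jar 2.

Request:
arm_command([
  [[-1,-0.26,0.03,0.6,0],[-1,0,0,1,0],[-1,0,0,1,0],[-1,0,0,1,0],[-1,0,0,0.9,0]],
])

```text
time: 26.1
position: [539.3, -158.1, 42.1]
ee_rot: [0.746, 0.666, -0.0, -0.001]
wrist_force: [0.4, 0.5, 1.3]
finger_gap: 1.005
gripper_force: 0.0
```

Request:
arm_command([
  [[-1,0,0,0.4,0],[0.2,0,0,0,0],[1,0,0,0,0],[1,0,0,0,0],[1,0,0,0,0]],
])

```text
time: 26.6
position: [541.1, -159.6, 35.7]
ee_rot: [0.746, 0.666, 0.0, 0.001]
wrist_force: [-0.5, 0.3, 0.6]
finger_gap: 0.658
gripper_force: 0.0
```

Request:
arm_command([
  [[1,0,0,0,0],[1,0,0,0,0],[1,0,0,0,0],[1,0,0,0,0],[1,0,0,0,0]],
])

```text
time: 27.1
position: [540.7, -159.4, 35.2]
ee_rot: [0.746, 0.666, 0.0, 0.001]
wrist_force: [-0.5, -1.3, 5.9]
finger_gap: 0.515
gripper_force: 30.0
```

```bash
python3 - <<'E'
from h import *
z=monitor.state()["position"][2]
a=case(12,-62)
go((541,-160,170),(*a[:2],170),(*a[:2],z+5))
E
```

```text
t 27.1 pos [ 540.7 -159.4   35.2] yaw 83.49 gap 45.3 gf 30.0 F [-0.5 -1.3  5.9]
[ 541 -160  170] mm [  -0.6    0.5 -134.8] units [-0.02  0.02 -5.39]
[624.  210.9 170. ] mm [ 3.779e+02  4.030e+01 -1.000e-01] units [15.12  1.61 -0.  ]
[624.  210.9  40.2] mm [ 1.000e-01 -1.000e-01  1.298e+02] units [ 0.   -0.01  5.19]
```

Request:
arm_command([
  [[1,0,0,-0.5,0],[1,0,0,-1,0],[1,0,0,-1,0],[1,0,0,-1,0],[1,0,0,-1,0]],
])

```text
time: 27.6
position: [539.8, -159.0, 148.2]
ee_rot: [0.746, 0.666, -0.0, -0.0]
wrist_force: [0.5, 0.5, -0.7]
finger_gap: 0.511
gripper_force: 30.0
```

Request:
arm_command([
  [[1,0,0,-1,0],[1,0.4,0,-0.9,0],[1,0.9,0.1,0,0],[1,0.9,0.1,0,0],[1,0.9,0.1,0,0]],
])

```text
time: 28.1
position: [556.3, -82.3, 195.1]
ee_rot: [0.746, 0.666, 0.0, 0.0]
wrist_force: [0.8, 0.7, -0.5]
finger_gap: 0.514
gripper_force: 30.0
```

Request:
arm_command([
  [[1,0.9,0.1,0,0],[1,0.9,0.1,0,0],[1,0.9,0.1,0,0],[1,0.9,0.1,0,0],[1,0.9,0.1,0,0]],
])

```text
time: 28.6
position: [581.4, 28.3, 194.7]
ee_rot: [0.746, 0.666, -0.0, -0.0]
wrist_force: [0.0, -0.8, -0.4]
finger_gap: 0.517
gripper_force: 30.0
```

Request:
arm_command([
  [[1,0.9,0.1,0,0],[1,0.9,0.1,0,0],[1,0.9,0.1,0,0],[1,0.9,0.1,0,0],[1,0.9,0.1,0,0]],
])

```text
time: 29.1
position: [606.6, 138.6, 194.7]
ee_rot: [0.746, 0.666, -0.0, -0.0]
wrist_force: [0.2, 0.1, -1.5]
finger_gap: 0.512
gripper_force: 30.0
```

Request:
arm_command([
  [[1,0.9,0.1,0,0],[1,0.9,0.1,0,0],[1,0.5,0.1,0,0],[1,0.2,0,0,0],[1,0,0,0,0]],
])

```text
time: 29.6
position: [621.2, 199.0, 194.4]
ee_rot: [0.746, 0.666, -0.0, -0.0]
wrist_force: [-0.4, -0.4, -1.1]
finger_gap: 0.514
gripper_force: 30.0
```

```bash
python3 - <<'E'
from h import *
a=case(12,-62)
go((*a[:2],100),(*a[:2],40.2))
E
```

```text
t 29.6 pos [621.2 199.  194.4] yaw 83.52 gap 45.2 gf 30.0 F [-0.4 -0.4 -1.1]
[624.  210.9 100. ] mm [12.1  1.5 94.4] units [0.49 0.06 3.77]
[624.  210.9  40.2] mm [ 0.   0.  59.8] units [0.   0.   2.39]
```

Request:
arm_command([
  [[1,0.45,0.06,0.3,0],[1,0,0,1,0],[1,0,0,1,0],[1,0,0,1,0],[1,0,0,1,0]],
])

```text
time: 30.1
position: [624.0, 209.5, 85.5]
ee_rot: [0.746, 0.665, -0.0, -0.0]
wrist_force: [0.1, 0.3, -0.9]
finger_gap: 0.517
gripper_force: 30.0
```

Request:
arm_command([
  [[1,0,0,1,0],[1,0,0,0.5,0],[1,0,0,0,0],[1,0,0,0,0],[1,0,0,0,0]],
])

```text
time: 30.6
position: [625.4, 210.1, 51.2]
ee_rot: [0.746, 0.666, 0.001, 0.001]
wrist_force: [0.4, -0.5, -0.6]
finger_gap: 0.517
gripper_force: 30.0
```

```bash
python3 - <<'E'
from h import *
a=case(12,-62)
go((*a[:2],40.2))
E
```

```text
t 30.6 pos [625.4 210.1  51.2] yaw 83.47 gap 45.5 gf 30.0 F [ 0.4 -0.5 -0.6]
[624.  210.9  40.2] mm [ 0.6 -1.6 11. ] units [ 0.03 -0.06  0.44]
```

Request:
arm_command([
  [[1,0,0,0.35,0],[1,0,0,0.09,0],[1,0,0,0,0],[-0.4,0,0,0,0],[-0.4,0,0,0,0]],
])

```text
time: 31.1
position: [624.3, 210.0, 38.7]
ee_rot: [0.746, 0.666, 0.0, 0.0]
wrist_force: [0.7, -0.8, -0.5]
finger_gap: 0.672
gripper_force: 0.0
```

Request:
arm_command([
  [[-0.4,0,0,0,0],[-0.4,0,0,-0.5,0],[-0.4,0,0,-1,0],[-0.4,0,0,-1,0],[-0.4,0,0,-1,0]],
])

```text
time: 31.6
position: [624.2, 210.0, 127.7]
ee_rot: [0.746, 0.666, 0.0, 0.0]
wrist_force: [1.2, 0.3, -0.3]
finger_gap: 0.702
gripper_force: 0.0
```

Request:
arm_command([
  [[-0.4,0,0,-1,0],[-1,-0.3,0,-0.9,0],[-1,-0.9,-0.04,0,0],[-1,-0.9,-0.04,0,0],[-1,-0.9,-0.04,0,0]],
])

```text
time: 32.1
position: [612.7, 135.2, 174.7]
ee_rot: [0.746, 0.666, 0.0, 0.0]
wrist_force: [-0.2, -0.4, 0.3]
finger_gap: 0.996
gripper_force: 0.0
```

Request:
arm_command([
  [[-1,-0.9,-0.04,0,0],[-1,-0.9,-0.04,0,0],[-1,-0.9,-0.04,0,0],[-1,-0.9,-0.04,0,0],[-1,-0.9,-0.04,0,0]],
])

```text
time: 32.6
position: [594.8, 23.7, 174.4]
ee_rot: [0.746, 0.666, 0.0, 0.0]
wrist_force: [-1.0, -0.5, 1.0]
finger_gap: 0.997
gripper_force: 0.0
```

Request:
arm_command([
  [[-1,-0.9,-0.04,0,0],[-1,-0.9,-0.04,0,0],[-1,-0.9,-0.04,0,0],[-1,-0.9,-0.04,0,0],[-1,-0.9,-0.04,0,0]],
])

```text
time: 33.1
position: [577.1, -87.6, 174.4]
ee_rot: [0.746, 0.666, 0.0, 0.0]
wrist_force: [0.2, -0.9, 0.3]
finger_gap: 1.007
gripper_force: 0.0
```

Request:
arm_command([
  [[-1,-0.9,-0.04,0,0],[-1,-0.9,-0.04,0,0],[-1,-0.9,-0.04,0,0],[-1,-0.9,-0.04,0,0],[-1,-0.9,-0.04,0,0]],
])

```text
time: 33.6
position: [559.4, -198.8, 174.4]
ee_rot: [0.746, 0.666, 0.0, 0.0]
wrist_force: [0.0, -0.2, 0.2]
finger_gap: 0.999
gripper_force: 0.0
```

```bash
python3 - <<'E'
from h import *
jars()
go((535.3,-339.4,170),(535.3,-339.4,30))
E
```

```text
[198 182  15  15 160] [205.1 188.6] [625.1 208.6  56. ]
[192 221  15  15 163] [198.9 227.8] [503.6 222.3  56. ]
[372 220  16  16 185] [379.3 227.6] [ 503.6 -323.7   56. ]
t 33.6 pos [ 559.  -202.2  174.5] yaw 83.38 gap 87.9 gf 0.0 F [ 0.  -1.9  1.3]
[ 535.3 -339.4  170. ] mm [-139.    -7.7    4.9] units [-5.56 -0.31  0.19]
[ 535.3 -339.4   30. ] mm [  0.3  -0.2 140. ] units [ 0.01 -0.01  5.6 ]
```

Jar 3 was knocked to (503.6,-323.7); I go there.

Request:
arm_command([
  [[-1,-0.9,-0.3,0,0],[-1,-0.9,-0.3,0,0],[-1,-0.9,-0.3,0,0],[-1,-0.9,-0.3,0,0],[-1,-0.9,-0.3,0,0]],
])

```text
time: 34.15
position: [509.2, -306.0, 174.4]
ee_rot: [0.746, 0.666, 0.0, 0.0]
wrist_force: [0.8, 0.5, 0.3]
finger_gap: 0.998
gripper_force: 0.0
```

Request:
arm_command([
  [[-1,-0.5,-0.15,0,0],[-1,0,0,0,0],[-1,0,0,0,0],[-1,0,0,0,0],[-1,0,0,0,0]],
])

```text
time: 34.65
position: [504.7, -316.4, 173.5]
ee_rot: [0.746, 0.666, 0.0, -0.0]
wrist_force: [0.5, 0.6, -0.5]
finger_gap: 1.002
gripper_force: 0.0
```

```bash
python3 - <<'E'
from h import *
a=snap('scene','s5.png'); hsv=cv2.cvtColor(a,cv2.COLOR_RGB2HSV)
m=(hsv[...,0]>12)&(hsv[...,0]<25)&(hsv[...,1]>140)&(hsv[...,2]>90)
m[:145]=0;m[225:]=0;m[:,:265]=0;m[:,365:]=0
k,_,s,c=cv2.connectedComponentsWithStats(m.astype(np.uint8))
for i in range(1,k):
    if s[i][4]>25: print(s[i],c[i].round(1),onz('scene',c[i],56).round(1))
go((503.8,-324,100),(503.8,-324,30))
E
```

```text
[286 156  15   9  97] [292.9 160.1] [ 504.5 -325.4   56. ]
t 34.7 pos [ 504.7 -316.5  173.5] yaw 83.56 gap 87.9 gf 0.0 F [-0.4 -0.8  0.5]
[ 503.8 -324.   100. ] mm [-7.6 -0.1 73.5] units [-0.3  -0.    2.94]
[ 503.8 -324.    30. ] mm [-0.  0. 70.] units [-0.   0.   2.8]
```

Request:
arm_command([
  [[-1,-0.3,0,0.3,0],[-1,0,0,1,0],[-1,0,0,1,0],[-1,0,0,1,0],[-1,0,0,1,0]],
])

```text
time: 35.2
position: [503.3, -324.9, 64.4]
ee_rot: [0.746, 0.666, -0.0, -0.0]
wrist_force: [0.6, -0.3, -0.5]
finger_gap: 1.004
gripper_force: 0.0
```

Request:
arm_command([
  [[-1,0,0,1,0],[-1,0,0,0.5,0],[0.2,0,0,0.1,0],[1,0,0,0,0],[1,0,0,0,0]],
])

```text
time: 35.7
position: [504.2, -325.6, 27.2]
ee_rot: [0.746, 0.666, 0.0, 0.001]
wrist_force: [-0.1, 0.8, 0.5]
finger_gap: 0.755
gripper_force: 0.0
```

Request:
arm_command([
  [[1,0,0,0,0],[1,0,0,0,0],[1,0,0,0,0],[1,0,0,0,0],[1,0,0,0,0]],
])

```text
time: 36.2
position: [503.9, -325.2, 26.8]
ee_rot: [0.746, 0.666, 0.0, 0.001]
wrist_force: [-0.7, 0.7, 6.2]
finger_gap: 0.514
gripper_force: 30.0
```

```bash
python3 - <<'E'
from h import *
z=monitor.state()["position"][2]
c=case(-32,0)
go((503.8,-324,195),(*c[:2],195),(*c[:2],z+5))
E
```

```text
t 36.2 pos [ 503.9 -325.2   26.8] yaw 83.49 gap 45.2 gf 30.0 F [-0.7  0.7  6.2]
[ 503.8 -324.   195. ] mm [   1.1   -0.  -168.2] units [ 0.04 -0.   -6.73]
[557.4 174.2 195. ] mm [ 5.011e+02 -3.300e+00 -4.000e-01] units [ 2.004e+01 -1.300e-01 -2.000e-02]
[557.4 174.2  31.8] mm [ 1.000e-01 -2.000e-01  1.632e+02] units [ 0.01 -0.01  6.53]
```

Request:
arm_command([
  [[1,0,0,-0.5,0],[1,0,0,-1,0],[1,0,0,-1,0],[1,0,0,-1,0],[1,0,0,-1,0]],
])

```text
time: 36.7
position: [503.2, -324.5, 139.8]
ee_rot: [0.746, 0.666, -0.0, -0.0]
wrist_force: [0.4, -0.4, -1.7]
finger_gap: 0.514
gripper_force: 30.0
```

Request:
arm_command([
  [[1,0,0,-1,0],[1,0.4,0,-1,0],[1,0.9,0,0,0],[1,0.95,0,0,0],[1,0.95,0,0,0]],
])

```text
time: 37.2
position: [512.3, -244.5, 189.1]
ee_rot: [0.746, 0.666, 0.0, 0.0]
wrist_force: [0.4, 0.2, -0.4]
finger_gap: 0.514
gripper_force: 30.0
```

Request:
arm_command([
  [[1,0.95,0,0,0],[1,0.95,0,0,0],[1,0.95,0,0,0],[1,0.95,0,0,0],[1,0.95,0,0,0]],
])

```text
time: 37.7
position: [525.8, -126.3, 188.8]
ee_rot: [0.746, 0.666, 0.0, -0.0]
wrist_force: [0.5, -0.5, -1.3]
finger_gap: 0.513
gripper_force: 30.0
```

Request:
arm_command([
  [[1,0.95,0,0,0],[1,0.95,0,0,0],[1,0.95,0,0,0],[1,0.95,0,0,0],[1,0.95,0,0,0]],
])

```text
time: 38.2
position: [539.2, -8.3, 188.8]
ee_rot: [0.746, 0.666, -0.0, -0.0]
wrist_force: [-0.1, -0.6, -1.3]
finger_gap: 0.515
gripper_force: 30.0
```

Request:
arm_command([
  [[1,0.95,0,0,0],[1,0.95,0,0,0],[1,0.95,0,0,0],[1,0.95,0,0,0],[1,0.95,0,0,0]],
])

```text
time: 38.7
position: [552.6, 109.6, 188.8]
ee_rot: [0.746, 0.666, -0.0, -0.0]
wrist_force: [0.5, -0.5, -0.7]
finger_gap: 0.514
gripper_force: 30.0
```

Request:
arm_command([
  [[1,0.95,0,0,0],[1,0.95,0,0,0],[1,0.4,0,0,0],[1,0,0,0,0],[1,0,0,0,0]],
])

```text
time: 39.2
position: [559.3, 165.1, 188.5]
ee_rot: [0.746, 0.666, -0.0, 0.0]
wrist_force: [-0.1, -0.1, -0.3]
finger_gap: 0.514
gripper_force: 30.0
```

```bash
python3 - <<'E'
from h import *
c=case(-32,0)
go((*c[:2],195),(*c[:2],32.2))
E
```

```text
t 39.2 pos [559.3 165.1 188.5] yaw 83.5 gap 45.2 gf 30.0 F [-0.1 -0.1 -0.3]
[557.4 174.2 195. ] mm [ 8.8 -2.9 -6.5] units [ 0.35 -0.12 -0.26]
[557.4 174.2  32.2] mm [1.000e-01 0.000e+00 1.628e+02] units [0.   0.   6.51]
```

Request:
arm_command([
  [[1,0.35,-0.12,0.3,0],[1,0,0,1,0],[1,0,0,1,0],[1,0,0,1,0],[1,0,0,1,0]],
])

```text
time: 39.7
position: [557.1, 174.3, 79.6]
ee_rot: [0.747, 0.665, -0.0, -0.0]
wrist_force: [-0.2, 0.6, -2.2]
finger_gap: 0.514
gripper_force: 30.0
```

Request:
arm_command([
  [[1,0,0,1,0],[1,0,0,0.8,0],[1,0,0,0,0],[1,0,0,0,0],[1,0,0,0,0]],
])

```text
time: 40.2
position: [558.2, 174.7, 37.1]
ee_rot: [0.746, 0.666, 0.001, 0.0]
wrist_force: [0.2, 1.1, -0.4]
finger_gap: 0.516
gripper_force: 30.0
```

```bash
python3 - <<'E'
from h import *
c=case(-32,0)
go((*c[:2],32))
E
```

```text
t 40.2 pos [558.2 174.7  37.1] yaw 83.46 gap 45.4 gf 30.0 F [ 0.2  1.1 -0.4]
[557.4 174.2  32. ] mm [-0.6 -0.8  5.1] units [-0.02 -0.03  0.2 ]
```

Request:
arm_command([
  [[1,0,0,0.15,0],[1,0,0,0.05,0],[1,0,0,0,0],[-0.4,0,0,0,0],[-0.4,0,0,0,0]],
])

```text
time: 40.7
position: [557.7, 174.8, 31.2]
ee_rot: [0.746, 0.666, 0.0, 0.0]
wrist_force: [-0.7, 0.7, -0.1]
finger_gap: 0.67
gripper_force: 0.0
```

Request:
arm_command([
  [[-0.4,0,0,0,0],[-0.4,0,0,-0.5,0],[-0.4,0,0,-1,0],[-0.4,0,0,-1,0],[-0.4,0,0,-1,0]],
])

```text
time: 41.2
position: [557.6, 174.8, 120.3]
ee_rot: [0.746, 0.666, 0.0, 0.0]
wrist_force: [0.6, 0.3, 0.4]
finger_gap: 0.701
gripper_force: 0.0
```

Request:
arm_command([
  [[-0.4,0,0,-1,0],[1,0,0,-1,0],[1,0,0,-1,0],[1,0,0,-1,0],[1,0,0,-1,0]],
])

```text
time: 41.7
position: [557.3, 174.8, 245.7]
ee_rot: [0.746, 0.666, 0.0, 0.0]
wrist_force: [0.8, -0.7, -0.2]
finger_gap: 0.361
gripper_force: 0.0
```

Request:
arm_command([
  [[1,0,0,-1,0],[1,0,0,-1,0],[1,0,0,-1,0],[1,0,0,-0.5,0],[1,0,0,0,0]],
])

```text
time: 42.2
position: [558.3, 174.9, 333.7]
ee_rot: [0.746, 0.666, 0.002, 0.001]
wrist_force: [-0.5, 1.1, -0.3]
finger_gap: 0.003
gripper_force: 0.0
```

```bash
python3 - <<'E'
from h import *
jars()
c=case(175,50)
go((*c[:2],290),(*c[:2],196))
a=snap('scene','s6.png');b=snap('top','t6.png')
cv2.imwrite('pics/c6.png',np.hstack([cv2.resize(a[180:340,350:533],(400,350)),cv2.resize(b[140:260,120:257],(400,350))])[:,:,::-1])
E
```

```text
[198 182  15  14 116] [205.1 188.6] [625.3 208.6  56. ]
[208 203  15  14 133] [215.3 209.7] [559.4 174.   56. ]
[192 221  14  15 133] [198.7 227.9] [503.2 223.   56. ]
t 42.2 pos [557.6 174.8 331.7] yaw 83.49 gap 0.6 gf 0.0 F [ 0.1 -0.1 -0.3]
[531.1 385.5 290. ] mm [206.3 -50.3  41.7] units [ 8.25 -2.01  1.67]
[531.1 385.5 196. ] mm [-0.  -0.2 94. ] units [-0.   -0.01  3.76]
```

View pics/c6.png

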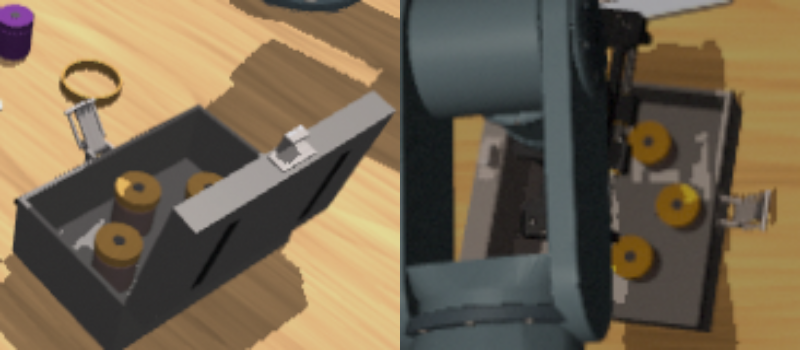

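All three jars stand upright in the case (left crop (138,190), (118,245), (207,188)). Next I go behind the lid.

Request:
arm_command([
  [[1,0.8,-0.2,0,0],[1,0.85,-0.2,0,0],[1,0.85,-0.2,0,0],[1,0.85,-0.2,0,0],[1,0.85,-0.2,0,0]],
])

```text
time: 42.85
position: [543.7, 282.5, 328.9]
ee_rot: [0.746, 0.666, -0.001, -0.001]
wrist_force: [-0.1, 0.2, 0.0]
finger_gap: 0.007
gripper_force: 0.0
```

Request:
arm_command([
  [[1,0.85,-0.2,0,0],[1,0.85,-0.2,0,0],[1,0.85,-0.2,0,0],[1,0.85,-0.2,0,0],[1,0.85,-0.2,0,0]],
])

```text
time: 43.35
position: [531.0, 390.9, 328.7]
ee_rot: [0.746, 0.666, -0.002, -0.0]
wrist_force: [1.0, -0.9, 0.5]
finger_gap: 0.005
gripper_force: 0.0
```

Request:
arm_command([
  [[1,0,0,0,0],[1,0,0,0,0],[1,0,0,0.5,0],[1,0,0,1,0],[1,0,0,1,0]],
])

```text
time: 43.85
position: [532.1, 389.1, 267.2]
ee_rot: [0.747, 0.665, 0.0, 0.0]
wrist_force: [0.9, 0.2, 0.3]
finger_gap: 0.006
gripper_force: 0.0
```

```bash
python3 - <<'E'
from h import *
c=case(175,50)
go((*c[:2],196),case(0,50,196))
E
```

```text
t 43.9 pos [532.1 389.1 267.2] yaw 83.41 gap 0.6 gf 0.0 F [0.9 0.2 0.3]
[531.1 385.5 196. ] mm [-3.7 -0.6 71.2] units [-0.15 -0.02  2.85]
[511.3 211.7 196. ] mm [-175.     0.3    0. ] units [-7.    0.01  0.  ]
```

Request:
arm_command([
  [[1,0,0,1,0],[1,0,0,1,0],[1,0,0,0.7,0],[1,0,0,0,0],[1,0,0,0,0]],
])

```text
time: 44.35
position: [531.8, 389.4, 200.5]
ee_rot: [0.746, 0.665, -0.001, -0.0]
wrist_force: [0.3, -0.6, 0.7]
finger_gap: 0.005
gripper_force: 0.0
```

Request:
arm_command([
  [[1,-0.4,0,0,0],[1,-0.4,0,0,0],[1,-0.4,0,0,0],[1,-0.4,0,0,0],[1,-0.4,0,0,0]],
])

```text
time: 44.85
position: [526.4, 340.3, 201.9]
ee_rot: [0.746, 0.666, 0.001, -0.0]
wrist_force: [-0.0, 3.0, 3.5]
finger_gap: 0.011
gripper_force: 1.6
```

Request:
arm_command([
  [[1,-0.4,0,0,0],[1,-0.4,0,0,0],[1,-0.4,0,0,0],[1,-0.4,0,0,0],[1,-0.4,0,0,0]],
])

```text
time: 45.35
position: [520.5, 290.1, 201.1]
ee_rot: [0.746, 0.666, 0.0, 0.0]
wrist_force: [0.8, 0.9, 2.4]
finger_gap: 0.004
gripper_force: 1.3
```

```bash
python3 - <<'E'
from h import *
go(case(0,50,196))
b=snap('scene','s7.png')
cv2.imwrite('pics/c7.png',cv2.resize(b[120:340,340:600],None,fx=2,fy=2)[:,:,::-1])
E
```

```text
t 45.4 pos [520.5 290.1 201.1] yaw 83.49 gap 0.4 gf 1.3 F [0.8 0.9 2.4]
[511.3 211.7 196. ] mm [-79.   -0.2   5.1] units [-3.16 -0.01  0.2 ]
```

View pics/c7.png

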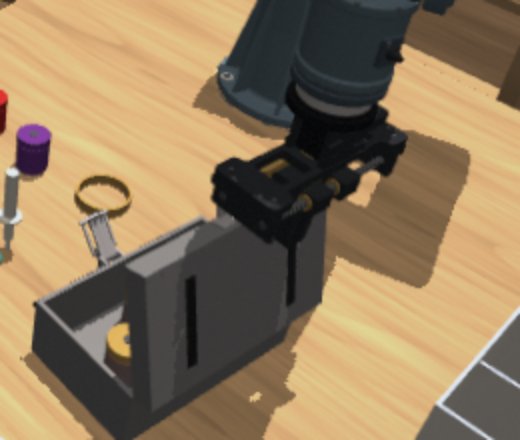

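The fingers are behind the lid, which is now about upright. I keep pushing.

Request:
arm_command([
  [[1,-0.4,0,0,0],[1,-0.4,0,0,0],[1,-0.4,0,0,0],[1,-0.4,0,0,0],[1,-0.4,0,0,0]],
])

```text
time: 45.9
position: [514.4, 240.3, 200.8]
ee_rot: [0.746, 0.666, -0.0, -0.0]
wrist_force: [-0.7, 2.5, -0.1]
finger_gap: 0.004
gripper_force: 0.5
```

Request:
arm_command([
  [[1,-0.4,0,0,0],[1,-0.4,0,0,0],[1,-0.4,0,0,0],[1,-0.4,0,0,0],[1,-0.3,0,0,0]],
])

```text
time: 46.4
position: [509.3, 193.0, 201.0]
ee_rot: [0.746, 0.666, -0.0, 0.0]
wrist_force: [0.3, 0.0, -0.1]
finger_gap: 0.006
gripper_force: 0.0
```

```bash
python3 - <<'E'
from h import *
go(case(0,50,196))
b=snap('scene','s8.png')
cv2.imwrite('pics/c8.png',cv2.resize(b[120:340,340:600],None,fx=2,fy=2)[:,:,::-1])
E
```

```text
t 46.4 pos [509.3 193.  201. ] yaw 83.46 gap 0.5 gf 0.0 F [ 0.3  0.  -0.1]
[511.3 211.7 196. ] mm [18.8 -0.1  5. ] units [ 0.75 -0.    0.2 ]
```

View pics/c8.png

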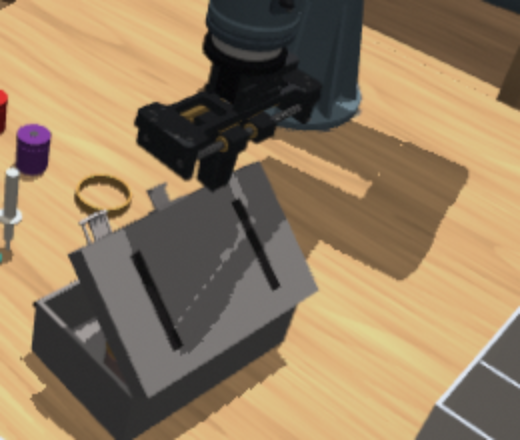

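The lid is past 45° and sinking by itself. I lift clear, wait, and triangulate the latch bar from the first pictures.

Request:
arm_command([
  [[1,0,0,-0.5,0],[1,0,0,-0.5,0],[1,0,0,0,0],[1,0,0,0,0],[1,0,0,0,0]],
])

```text
time: 46.95
position: [509.2, 194.3, 225.8]
ee_rot: [0.746, 0.666, -0.0, -0.0]
wrist_force: [-0.2, 0.8, 0.2]
finger_gap: 0.002
gripper_force: 0.0
```

Request:
arm_command([
  [[1,0,-1,-0.5,0],[1,0,-1,0,0],[1,0,-1,0,0],[1,0,-1,0,0],[1,0,-1,0,0]],
])

```text
time: 47.45
position: [383.8, 208.4, 237.9]
ee_rot: [0.746, 0.666, -0.0, -0.0]
wrist_force: [-0.5, -0.1, 0.1]
finger_gap: 0.003
gripper_force: 0.0
```

Request:
arm_command([
  [[1,-1,0,0,0],[1,-1,0,0,0],[1,-1,0,0,0],[1,-1,0,0,0],[1,0,0,0,0]],
])

```text
time: 47.95
position: [373.4, 107.3, 238.1]
ee_rot: [0.747, 0.665, -0.0, 0.0]
wrist_force: [-0.4, 0.4, -0.4]
finger_gap: 0.01
gripper_force: 0.0
```

```bash
python3 - <<'E'
from h import *
def tc(u,v): return (u/3.9+135-.37,v/3.9+145-.37)
def sc(u,v): return (u/3+270-.33,v/3+145-.33)
def loc(P):
    d=P[:2]-C; c,s=np.cos(YAW),np.sin(YAW); return np.array([c*d[0]+s*d[1],-s*d[0]+c*d[1],P[2]])
for k,p in dict(lt=((437,237),(335,259)),lb=((430,286),(367,243))).items():
    a,u=ray('top',tc(*p[0])); b,v=ray('scene',sc(*p[1]))
    t=np.linalg.lstsq(np.c_[u,-v],b-a,rcond=None)[0]; P=(a+u*t[0]+b+v*t[1])/2; print(k,P.round(1),'local',loc(P).round(1),np.linalg.norm(a+u*t[0]-b-v*t[1]).round(1))
for q in (0.05,.15,.25,.4):
    th=.4+q; pin=np.array([-95-12*np.sin(th+.35),59+12*np.cos(th+.35)]); bar=pin+39*np.array([-np.sin(th),np.cos(th)])
    print(q,'tip',-95-48*np.sin(th),59+48*np.cos(th),'pin',pin.round(1),'bar',bar.round(1))
b=snap('scene','s9.png');t=snap('top','t9.png')
cv2.imwrite('pics/c9.png',np.hstack([cv2.resize(b[180:320,330:490],(400,350),interpolation=cv2.INTER_CUBIC),cv2.resize(t[170:258,160:260],(398,350),interpolation=cv2.INTER_CUBIC)])[:,:,::-1])
go()
E
```

```text
lt [563.3  74.7  97.3] local [-130.2  -17.1   97.3] 5.4
lb [527.5  77.7  94.7] local [-131.3   18.7   94.7] 1.0
0.05 tip -115.87834563733905 102.22146091292849 pin [-103.6   67.4] bar [-120.6  102.5]
0.15 tip -120.08898698867165 99.92117705885627 pin [-104.4   66.5] bar [-124.8   99.7]
0.25 tip -124.0489474753299 97.21202233035469 pin [-105.1   65.5] bar [-128.7   96.5]
0.4 tip -129.43309236317708 92.44192204866394 pin [-106.    63.9] bar [-133.9   91.1]
t 48.0 pos [373.8 108.9 238.3] yaw 83.39 gap 0.7 gf 0.0 F [ 1.3 -0.4 -0.1]
```

View pics/c9.png

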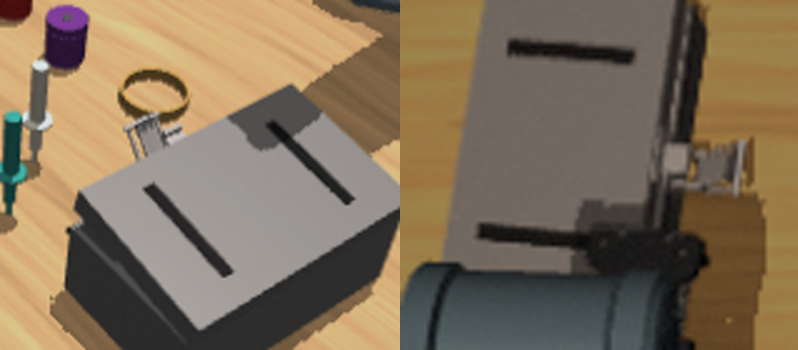

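The lid is nearly shut, with a small gap left. The bar triangulates to local (-131, 1, 96), so the lever is at about 0.28 rad. I go above the bar.

Request:
arm_command([
  [[-0.4,-0.1,0.9,0,0],[-0.4,-0.1,0.9,0,0],[-0.4,-0.1,0.9,0,0],[-0.4,-0.1,0.9,0,0],[-0.4,-0.1,0.9,0,0]],
])

```text
time: 48.55
position: [485.1, 84.9, 238.0]
ee_rot: [0.746, 0.666, -0.0, -0.0]
wrist_force: [0.5, 0.5, -0.4]
finger_gap: 0.436
gripper_force: 0.0
```

Request:
arm_command([
  [[-0.4,0,0.9,0.6,0],[-0.4,0,0.9,0.9,0],[-0.4,0,0.6,0.9,0],[-0.4,0,0,0,0],[-0.4,0,0,0,0]],
])

```text
time: 49.05
position: [543.1, 78.0, 177.8]
ee_rot: [0.746, 0.666, -0.001, -0.001]
wrist_force: [0.8, -0.3, 0.3]
finger_gap: 0.699
gripper_force: 0.0
```

```bash
python3 - <<'E'
from h import *
go(case(-130.5,0.8,150),case(-130.5,0.8,87))
E
```

```text
t 49.0 pos [543.1  78.  177.8] yaw 83.54 gap 61.5 gf 0.0 F [ 0.8 -0.3  0.3]
[545.4  76.4 150. ] mm [-1.3  2.5 27.8] units [-0.05  0.1   1.11]
[545.4  76.4  87. ] mm [-0.   0.2 63. ] units [-0.    0.01  2.52]
```

Request:
arm_command([
  [[-0.4,-0.05,0.1,0.5,0],[-0.4,0,0,0.8,0],[-0.4,0,0,0.8,0],[-0.4,0,0,0.8,0],[-0.4,0,0,0.5,0]],
])

```text
time: 49.55
position: [545.5, 75.7, 92.7]
ee_rot: [0.746, 0.666, -0.0, -0.0]
wrist_force: [0.2, -0.9, 0.2]
finger_gap: 0.699
gripper_force: 0.0
```

Request:
arm_command([
  [[-0.4,0,0,0.2,0],[-0.4,0,0,0,0],[-0.4,0,0,0,0],[1,0,0,0,0],[1,0,0,0,0]],
])

```text
time: 50.05
position: [546.7, 75.4, 89.3]
ee_rot: [0.746, 0.666, 0.001, 0.001]
wrist_force: [0.7, -0.4, 0.1]
finger_gap: 0.542
gripper_force: 0.0
```

Request:
arm_command([
  [[1,0,0,0,0],[1,0,0,0,0],[1,0,0,0,0],[1,0,0,0,0],[1,0,0,0,0]],
])

```text
time: 50.55
position: [545.9, 75.3, 88.4]
ee_rot: [0.746, 0.666, -0.0, -0.0]
wrist_force: [-2.2, -1.5, 2.5]
finger_gap: 0.436
gripper_force: 30.0
```

```bash
python3 - <<'E'
from h import *
go(case(-130.5,0.8,87))
b=snap('scene','s10.png');t=snap('top','t10.png')
cv2.imwrite('pics/c10.png',np.hstack([cv2.resize(b[180:320,330:490],(400,350),interpolation=cv2.INTER_CUBIC),cv2.resize(t[170:258,160:260],(398,350),interpolation=cv2.INTER_CUBIC)])[:,:,::-1])
E
```

```text
t 50.5 pos [545.9  75.3  88.4] yaw 83.48 gap 38.4 gf 30.0 F [-2.2 -1.5  2.5]
[545.4  76.4  87. ] mm [ 1.  -0.6  1.4] units [ 0.04 -0.02  0.06]
```

View pics/c10.png

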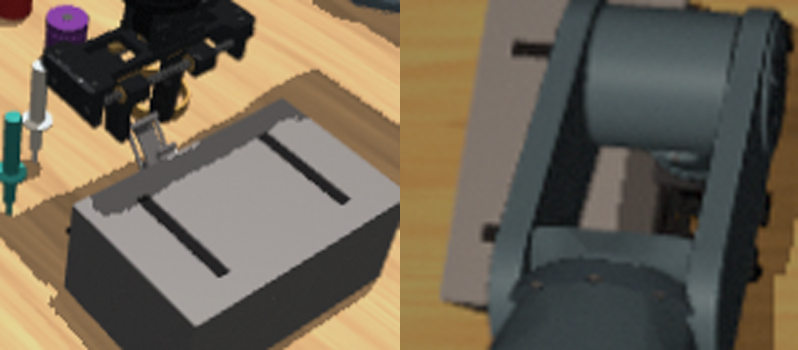

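The fingers hold the loop (gap 38 mm, 30 N) and the lid is shut. I swing the bar up and over along its arc.

Request:
arm_command([
  [[1,0.15,0,-0.1,0],[1,0.15,0,-0.09,0],[1,0.16,0,-0.07,0],[1,0.17,0,-0.05,0],[1,0.17,0,-0.03,0]],
])

```text
time: 51.15
position: [548.2, 96.0, 96.9]
ee_rot: [0.746, 0.666, -0.0, -0.0]
wrist_force: [-1.1, -0.7, -1.0]
finger_gap: 0.432
gripper_force: 30.0
```

Request:
arm_command([
  [[1,0.18,0,-0.01,0],[1,0.18,0,0.01,0],[1,0,0,0,0],[1,0,0,0,0],[1,0,0,0,0]],
])

```text
time: 51.65
position: [549.2, 104.2, 96.8]
ee_rot: [0.746, 0.666, -0.0, -0.0]
wrist_force: [-2.9, -0.8, -0.4]
finger_gap: 0.43
gripper_force: 30.0
```

```bash
python3 - <<'E'
from h import *
go(case(-88,0.8,93))
b=snap('scene','s11.png')
cv2.imwrite('pics/c11.png',cv2.resize(b[200:290,340:440],(700,630)[:2],interpolation=cv2.INTER_CUBIC)[:600,:,::-1])
E
```

```text
t 51.6 pos [549.2 104.2  96.8] yaw 83.49 gap 37.8 gf 30.0 F [-2.9 -0.8 -0.4]
[550.2 118.7  93. ] mm [14.5 -0.6  3.8] units [ 0.58 -0.02  0.15]
```

View pics/c11.png

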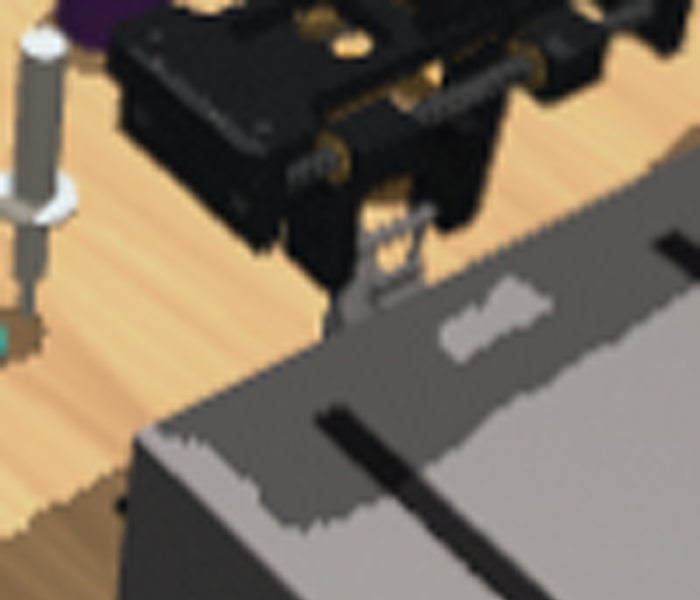

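The bar is upright between the fingers (crop (395,225)). I continue over to the groove.

Request:
arm_command([
  [[1,0.18,-0.01,0.02,0],[1,0.18,0,0.04,0],[1,0.17,0,0.06,0],[1,0.1,0,0.04,0],[1,0,0,0,0]],
])

```text
time: 52.2
position: [551.0, 120.3, 92.7]
ee_rot: [0.746, 0.666, -0.0, 0.0]
wrist_force: [-3.2, -1.3, -2.1]
finger_gap: 0.437
gripper_force: 30.0
```

```bash
python3 - <<'E'
from h import *
go(case(-88,0.8,93))
E
```

```text
t 52.2 pos [551.  120.3  92.7] yaw 83.52 gap 38.4 gf 30.0 F [-3.2 -1.3 -2.1]
[550.2 118.7  93. ] mm [-1.7 -0.5 -0.3] units [-0.07 -0.02 -0.01]
```

Request:
arm_command([
  [[0,0,0,0,0],[-0.2,0,0,0,0],[-0.4,0,0,0,0],[-0.4,0,0,0,0],[-0.4,0,0,0,0]],
])

```text
time: 52.7
position: [551.4, 119.9, 93.3]
ee_rot: [0.746, 0.666, 0.0, 0.0]
wrist_force: [-0.3, -0.1, 0.4]
finger_gap: 0.696
gripper_force: 0.0
```

Request:
arm_command([
  [[-0.4,0,0,-0.5,0],[-0.4,0,0,-1,0],[-0.4,0,0,-1,0],[-0.4,-0.8,0,-1,0],[-0.4,-1,0,0,0]],
])

```text
time: 53.2
position: [548.5, 75.4, 185.7]
ee_rot: [0.745, 0.667, 0.003, 0.003]
wrist_force: [0.4, -0.1, -0.2]
finger_gap: 0.703
gripper_force: 0.0
```

Request:
arm_command([
  [[-0.4,-1,0,0,0],[-0.4,-1,0,0,0],[-0.4,-0.8,0,0,0],[-0.4,0,0,0,0],[-0.4,0,0,0,0]],
])

```text
time: 53.7
position: [538.2, 5.6, 181.3]
ee_rot: [0.747, 0.665, 0.0, 0.0]
wrist_force: [-0.8, 0.2, -0.1]
finger_gap: 0.696
gripper_force: 0.0
```

```bash
python3 - <<'E'
from h import *
go(case(-128,0.8,150))
b=snap('scene','s12.png');t=snap('top','t12.png')
cv2.imwrite('pics/c12.png',np.hstack([cv2.resize(b[210:270,350:420],(400,343),interpolation=cv2.INTER_CUBIC),cv2.resize(t[180:240,200:270],(400,343),interpolation=cv2.INTER_CUBIC)])[:,:,::-1])
for z in (94,97,100): print(proj('scene',[case(-78,21,z),case(-78,-21,z)]).round(1).tolist(), proj('top',[case(-78,21,z),case(-78,-21,z)]).round(1).tolist())
print(proj('scene',[case(-124,0,96)]),proj('top',[case(-124,0,96)]))
E
```

```text
t 53.7 pos [538.2   5.6 181.3] yaw 83.42 gap 61.2 gf 0.0 F [-0.8  0.2 -0.1]
[545.7  78.9 150. ] mm [73.7 -1.  31.3] units [ 2.95 -0.04  1.25]
[[408.1, 239.0], [393.9, 246.2]] [[226.9, 216.8], [229.0, 202.9]]
[[408.3, 238.0], [394.0, 245.2]] [[226.7, 216.7], [228.8, 202.8]]
[[408.5, 237.0], [394.2, 244.2]] [[226.5, 216.5], [228.6, 202.6]]
[[387.67287873 230.02254091]] [[243.12332549 211.48259843]]
```

View pics/c12.png

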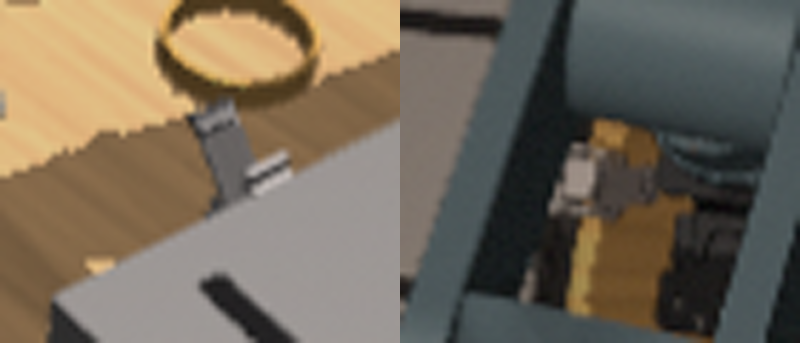

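The loop now lies over the keeper: its wires have left the handle, and the bar ends show at right crop (560,205) and (580,150). The handle tip at pixel (387,229) puts the lever at about 0.25. Next I pinch the handle tip.

Request:
arm_command([
  [[-0.4,0.9,0,0,0],[-0.4,1,0,0,0],[-0.4,1,0,0.4,0],[-0.4,0.2,0,0.8,0],[-0.4,0,0,0,0]],
])

```text
time: 54.3
position: [544.7, 84.8, 148.1]
ee_rot: [0.745, 0.667, -0.002, -0.002]
wrist_force: [0.3, -0.1, 0.6]
finger_gap: 0.697
gripper_force: 0.0
```

```bash
python3 - <<'E'
from h import *
go(case(-122,0.5,90))
E
```

```text
t 54.3 pos [544.7  84.8 148.1] yaw 83.66 gap 61.3 gf 0.0 F [ 0.3 -0.1  0.6]
[546.7  84.8  90. ] mm [ 0.3  2.3 58.1] units [0.01 0.09 2.32]
```

Request:
arm_command([
  [[-0.4,0,0.05,0.8,0],[-0.4,0,0,0.8,0],[-0.4,0,0,0.6,0],[0,0,0,0.1,0],[1,0,0,0,0]],
])

```text
time: 54.8
position: [547.9, 82.4, 93.0]
ee_rot: [0.746, 0.666, -0.0, -0.0]
wrist_force: [0.3, -0.4, -0.6]
finger_gap: 0.543
gripper_force: 0.0
```

Request:
arm_command([
  [[1,0,0,0,0],[1,0,0,0,0],[1,0,0,0,0],[1,0,0,0,0],[1,0,0,0,0]],
])

```text
time: 55.3
position: [548.2, 82.4, 93.3]
ee_rot: [0.746, 0.666, 0.0, 0.0]
wrist_force: [-0.1, 0.2, 0.3]
finger_gap: 0.09
gripper_force: 0.2
```

Request:
arm_command([
  [[1,0,0,0,0],[1,0,0,0,0],[1,0,0,0,0],[1,0,0,0,0],[1,0,0,0,0]],
])

```text
time: 55.8
position: [548.1, 82.5, 93.0]
ee_rot: [0.746, 0.666, 0.0, 0.0]
wrist_force: [0.1, 0.1, 0.2]
finger_gap: 0.005
gripper_force: 0.3
```

```bash
python3 - <<'E'
from h import *
go(case(-122,0.5,90))
p=monitor.state()["position"][:2]-C; print('local x',p@[np.cos(YAW),np.sin(YAW)])
# arc deltas about pivot, r=45
th=np.linspace(.65,2.2,13); P=45*np.c_[-np.sin(th),np.cos(th)]; d=np.diff(P,axis=0)/25
print(np.c_[d[:,0],-d[:,1]].round(2).tolist())
E
```

```text
t 55.8 pos [548.1  82.5  93. ] yaw 83.48 gap 0.5 gf 0.3 F [0.1 0.1 0.2]
[546.7  84.8  90. ] mm [ 2.2 -1.6  3. ] units [ 0.09 -0.07  0.12]
local x -124.18009718725425
[[-0.18, 0.15], [-0.15, 0.17], [-0.13, 0.19], [-0.1, 0.21], [-0.08, 0.22], [-0.05, 0.23], [-0.02, 0.23], [0.01, 0.23], [0.04, 0.23], [0.07, 0.22], [0.1, 0.21], [0.12, 0.2]]
```

The fingers shut on nothing, so I look.

```bash
python3 - <<'E'
from h import *
b=snap('scene','s13.png')
cv2.imwrite('pics/c13.png',cv2.resize(b[200:270,345:425],(640,560),interpolation=cv2.INTER_CUBIC)[:,:,::-1])
print(proj('scene',[monitor.state()["position"],case(-122,0,97),case(-95,0,59)]))
E
```

```text
[[387.09494824 231.1281691 ]
 [388.29473487 230.1977655 ]
 [394.09156816 249.25217217]]
```

View pics/c13.png

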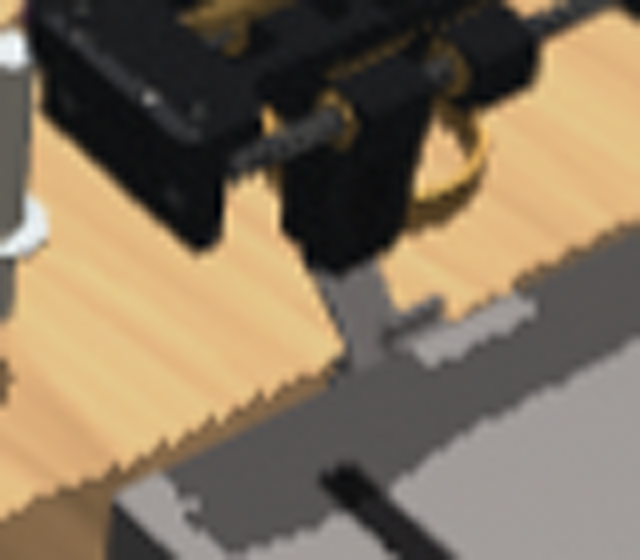

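```bash
python3 - <<'E'
from h import *
for q in (0,.1,.2,.3,.4,.5,.6):
    th=.4+q; x,z=-95-48*np.sin(th),59+48*np.cos(th)
    print(q,round(x,1),round(z,1),proj('scene',[case(x,-10,z),case(x,10,z)]).round(1).tolist(),proj('top',[case(x,0,z)]).round(1).tolist())
E
```

```text
0 -113.7 103.2 [[387.6, 231.9], [394.4, 228.6]] [[239.3, 210.7]]
0.1 -118.0 101.1 [[386.2, 231.5], [393.0, 228.2]] [[240.9, 211.0]]
0.2 -122.1 98.6 [[385.0, 231.3], [391.7, 228.0]] [[242.4, 211.3]]
0.3 -125.9 95.7 [[383.7, 231.3], [390.5, 228.0]] [[243.8, 211.6]]
0.4 -129.4 92.4 [[382.6, 231.4], [389.3, 228.2]] [[245.1, 211.9]]
0.5 -132.6 88.8 [[381.5, 231.8], [388.2, 228.6]] [[246.3, 212.2]]
0.6 -135.4 84.9 [[380.6, 232.4], [387.3, 229.2]] [[247.4, 212.5]]
```

The tip is at about (-126,0,95) local, so the fingers were too high. I reopen and go 8 mm lower.

Request:
arm_command([
  [[1,0,0,-0.6,0],[-0.2,0,0,-0.2,0],[-0.2,0,0,0,0],[-0.2,0.05,-0.03,0,0],[-0.2,0,0,0,0]],
])

```text
time: 56.35
position: [547.0, 84.0, 112.7]
ee_rot: [0.746, 0.666, -0.0, -0.0]
wrist_force: [-0.2, 0.6, -0.4]
finger_gap: 0.343
gripper_force: 0.0
```

Request:
arm_command([
  [[-0.2,0,0,0,0],[-0.2,0,0,0.4,0],[-0.2,0,0,0.4,0],[-0.2,0,0,0.25,0],[-0.2,0,0,0,0]],
])

```text
time: 56.85
position: [546.1, 83.9, 84.9]
ee_rot: [0.746, 0.666, -0.001, -0.001]
wrist_force: [-0.3, -0.0, 0.2]
finger_gap: 0.599
gripper_force: 0.0
```

```bash
python3 - <<'E'
from h import *
go(case(-122.5,0,86))
E
```

```text
t 56.9 pos [546.1  83.9  84.9] yaw 83.48 gap 52.7 gf 0.0 F [-0.3 -0.   0.2]
[547.1  84.3  86. ] mm [ 0.5  1.  -1.2] units [ 0.02  0.04 -0.05]
```

Request:
arm_command([
  [[1,0,0.04,0,0],[1,0,0,0,0],[1,0,0,0,0],[1,0,0,0,0],[1,0,0,0,0]],
])

```text
time: 57.35
position: [546.8, 83.5, 86.4]
ee_rot: [0.746, 0.666, -0.001, -0.001]
wrist_force: [-4.5, -1.6, 2.0]
finger_gap: 0.199
gripper_force: 30.0
```

Request:
arm_command([
  [[1,0,0,0,0],[1,0,0,0,0],[1,0,0,0,0],[1,0,0,0,0],[1,0,0,0,0]],
])

```text
time: 57.85
position: [546.9, 83.5, 86.4]
ee_rot: [0.746, 0.666, -0.001, -0.001]
wrist_force: [-5.1, -1.4, 2.5]
finger_gap: 0.195
gripper_force: 30.0
```

Gripped (17 mm gap). I swing the handle out and down along its arc.

Request:
arm_command([
  [[1,-0.16,0,0.15,0],[1,-0.14,0,0.16,0],[1,-0.12,0,0.18,0],[1,-0.09,0,0.2,0],[1,-0.07,0,0.2,0]],
])

```text
time: 58.35
position: [545.5, 70.8, 64.2]
ee_rot: [0.746, 0.666, -0.0, -0.002]
wrist_force: [-4.5, 7.1, 5.7]
finger_gap: 0.208
gripper_force: 30.0
```

```bash
cat >> h.py <<'E'
def lx():
    p=monitor.state()["position"]; d=p[:2]-C; c,s=np.cos(YAW),np.sin(YAW); print('TCP local',round(c*d[0]+s*d[1],1),round(-s*d[0]+c*d[1],1),round(p[2],1))
E
python3 -c "
from h import *
lx();go()"
```

```text
TCP local -136.1 0.1 64.2
t 58.4 pos [545.5  70.8  64.2] yaw 83.47 gap 18.3 gf 30.0 F [-4.5  7.1  5.7]
```

Request:
arm_command([
  [[1,-0.04,0,0.21,0],[1,-0.01,0,0.21,0],[1,0.02,0,0.21,0],[1,0.04,0,0.21,0],[1,0.07,0,0.2,0]],
])

```text
time: 58.85
position: [545.7, 72.3, 38.6]
ee_rot: [0.746, 0.666, -0.0, -0.001]
wrist_force: [-6.1, 4.2, 8.8]
finger_gap: 0.207
gripper_force: 30.0
```

```bash
python3 - <<'E'
from h import *
lx();go()
b=snap('scene','s14.png'); 
E
```

```text
TCP local -134.6 0.1 38.6
t 58.9 pos [545.7  72.3  38.6] yaw 83.49 gap 18.2 gf 30.0 F [-6.1  4.2  8.8]
```

The lever is at about 1.55 now. I release, close the fingers above the handle and push it down and in from outside.

Request:
arm_command([
  [[0.2,0,0,0,0],[-0.2,0,0,0,0],[-0.2,0,0,0,0],[-0.2,0,0,-1,0],[1,0,0,-1,0]],
])

```text
time: 59.4
position: [546.4, 71.1, 88.4]
ee_rot: [0.746, 0.666, -0.001, -0.001]
wrist_force: [0.1, 0.0, 0.8]
finger_gap: 0.503
gripper_force: 0.0
```

Request:
arm_command([
  [[1,0.2,0,0,0],[1,0,0,0,0],[1,0,0,0,0],[1,0,0,0,0],[1,0,0,0,0]],
])

```text
time: 59.9
position: [546.8, 76.2, 87.5]
ee_rot: [0.746, 0.666, -0.001, -0.001]
wrist_force: [-0.2, 0.1, -0.3]
finger_gap: 0.05
gripper_force: 0.0
```

```bash
python3 - <<'E'
from h import *
lx();go(case(-128,0,60))
b=snap('scene','s15.png');t=snap('top','t15.png')
cv2.imwrite('pics/c15.png',np.hstack([cv2.resize(b[200:270,345:425],(400,350),interpolation=cv2.INTER_CUBIC),cv2.resize(t[180:240,200:270],(400,350),interpolation=cv2.INTER_CUBIC)])[:,:,::-1])
E
```

```text
TCP local -130.6 -0.6 87.5
t 59.9 pos [546.8  76.2  87.5] yaw 83.48 gap 4.4 gf 0.0 F [-0.2  0.1 -0.3]
[546.5  78.8  60. ] mm [ 2.6 -0.6 27.5] units [ 0.1  -0.02  1.1 ]
```

View pics/c15.png

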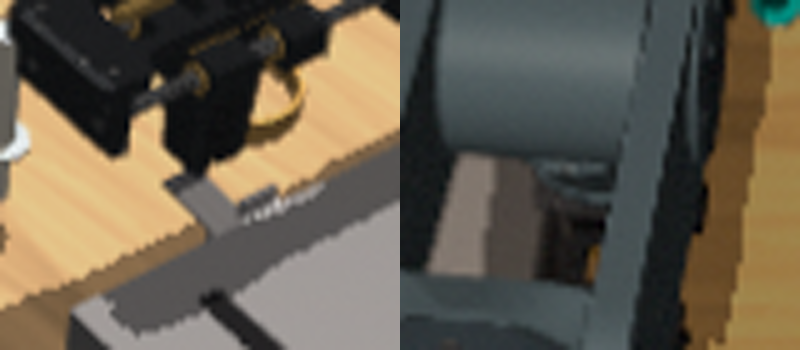

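The handle (tip at pixel (381,237)) stands near horizontal, a bit higher than where I left it. I press it down from above.

Request:
arm_command([
  [[1,0.06,0,0.3,0],[1,0,0,0.3,0],[1,0,0,0.3,0],[1,0,0,0.3,0],[1,0.02,0,0.25,0]],
])

```text
time: 60.5
position: [547.6, 78.4, 51.6]
ee_rot: [0.746, 0.666, 0.0, -0.0]
wrist_force: [-0.9, 1.5, 5.3]
finger_gap: 0.009
gripper_force: 1.9
```

Request:
arm_command([
  [[1,0.04,0,0.1,0],[1,0.05,0,0.09,0],[1,0.06,0,0.08,0],[1,0.06,0,0.08,0],[1,0,0,0,0]],
])

```text
time: 61.0
position: [548.1, 83.6, 43.1]
ee_rot: [0.746, 0.666, -0.0, -0.0]
wrist_force: [0.2, -0.8, -0.3]
finger_gap: -0.001
gripper_force: 0.6
```

```bash
python3 -c "
from h import *
lx();go()"
```

```text
TCP local -123.1 -1.1 43.1
t 61.0 pos [548.1  83.6  43.1] yaw 83.49 gap -0.0 gf 0.6 F [ 0.2 -0.8 -0.3]
```

Request:
arm_command([
  [[1,0.08,0,0.08,0],[1,0.08,0,0.06,0],[1,0.08,0,0.05,0],[1,0.08,0,0.04,0],[1,0.04,0,0,0]],
])

```text
time: 61.5
position: [549.2, 92.9, 37.5]
ee_rot: [0.746, 0.666, 0.0, -0.0]
wrist_force: [0.7, -0.1, 0.4]
finger_gap: 0.003
gripper_force: 0.0
```

```bash
python3 - <<'E'
from h import *
lx();go()
b=snap('scene','s16.png');t=snap('top','t16.png')
E
```

```text
TCP local -113.7 -1.1 37.5
t 61.5 pos [549.2  92.9  37.5] yaw 83.5 gap 0.3 gf 0.0 F [ 0.7 -0.1  0.4]
```

I have already viewed more pictures than the 14 allowed, so from here I only check by numbers. I retreat and test for steel pixels outside the keeper.

Request:
arm_command([
  [[1,-0.6,0,0,0],[1,-0.8,0,-0.5,0],[1,-0.5,0,-1,0],[1,0,0,-1,0],[1,0,0,-1,0]],
])

```text
time: 62.1
position: [543.6, 43.6, 126.1]
ee_rot: [0.747, 0.665, -0.0, -0.0]
wrist_force: [0.4, 0.4, -0.2]
finger_gap: 0.005
gripper_force: 0.0
```

Request:
arm_command([
  [[1,0,-0.9,-1,0],[1,0,-1,-1,0],[1,0,-1,-0.5,0],[1,0,-1,0,0],[1,0,-1,0,0]],
])

```text
time: 62.6
position: [421.5, 58.3, 188.3]
ee_rot: [0.746, 0.666, 0.0, 0.001]
wrist_force: [0.1, -0.2, 0.5]
finger_gap: 0.005
gripper_force: 0.0
```

Request:
arm_command([
  [[1,0,-1,0,0],[1,0,-1,0,0],[1,0,-1,0,0],[1,0,0,0,0],[1,0,0,0,0]],
])

```text
time: 63.1
position: [348.1, 67.1, 188.1]
ee_rot: [0.746, 0.666, 0.001, 0.001]
wrist_force: [0.6, -0.2, -0.9]
finger_gap: 0.006
gripper_force: 0.0
```

```bash
python3 - <<'E'
from h import *
lx()
im=snap('top','t17.png'); sc=snap('scene','s17.png')
# sample along local x at z~92 for y rows: saturation (steel low, wood high) and value
hsv=cv2.cvtColor(im,cv2.COLOR_RGB2HSV); o=cv2.cvtColor(cv2.imread('pics/t9.png'),cv2.COLOR_BGR2HSV)
for nm,H in(('now',hsv),('before t9',o)):
  print(nm)
  for y in(-30,-21,-16,-8,0,8,16,21,30):
    uv=proj('top',[case(x,y,92) for x in range(-150,-65,5)])
    print(y,[ '%d/%d'%tuple(H[int(round(v)),int(round(u)),1:]) for u,v in uv])
hs=cv2.cvtColor(sc,cv2.COLOR_RGB2HSV)
print('scene handle area sat', [int(hs[v,u,1]) for u,v in ((384,232),(386,236),(382,238),(384,240),(388,240))])
E
```

```text
TCP local -162.1 195.8 188.1
now
-30 ['150/150', '151/150', '151/144', '153/142', '154/142', '152/143', '147/144', '152/148', '149/149', '151/149', '151/149', '153/150', '92/50', '51/25', '59/26', '48/32', '41/80']
-21 ['142/154', '142/154', '146/155', '146/154', '144/154', '146/154', '146/155', '147/154', '148/153', '152/153', '149/149', '156/93', '143/109', '31/33', '43/24', '49/63', '37/109']
-16 ['143/153', '141/154', '141/155', '140/155', '141/155', '144/154', '141/154', '143/155', '142/154', '140/153', '167/99', '158/97', '147/92', '38/140', '39/39', '58/53', '38/106']
-8 ['142/154', '141/154', '139/154', '137/156', '140/155', '138/155', '138/155', '137/155', '140/151', '130/88', '66/105', '44/86', '40/129', '38/114', '41/87', '50/81', '37/123']
0 ['142/154', '141/155', '141/155', '141/155', '141/155', '142/154', '142/153', '150/124', '120/83', '48/59', '29/78', '46/77', '36/143', '33/145', '41/130', '42/79', '39/111']
8 ['136/154', '140/153', '137/154', '137/155', '135/155', '140/155', '142/153', '33/47', '45/63', '45/62', '24/64', '40/133', '37/151', '36/133', '42/135', '41/1
[... 1495 characters left out ...]
'66/108', '38/53', '45/57', '44/105', '45/102', '46/106', '42/97', '144/151', '120/115', '42/98', '42/104', '42/98', '43/88']
16 ['144/156', '142/156', '151/127', '140/155', '116/128', '54/117', '58/105', '66/112', '72/96', '43/83', '41/107', '51/126', '41/105', '40/103', '45/85', '45/97', '53/62']
21 ['152/126', '159/101', '157/101', '163/100', '89/109', '137/97', '158/97', '81/98', '71/94', '150/85', '144/87', '144/90', '57/76', '51/60', '46/66', '47/70', '50/46']
30 ['141/155', '155/102', '161/100', '159/101', '155/102', '158/102', '155/102', '154/101', '158/102', '158/100', '164/101', '155/102', '153/85', '54/33', '24/21', '43/42', '46/56']
scene handle area sat [115, 114, 115, 116, 116]
```

```bash
python3 - <<'E'
from h import *
im=cv2.imread('pics/t17.png'); H=cv2.cvtColor(im,cv2.COLOR_BGR2HSV); 
for q in (2.0,2.2,2.35,2.57):
    th=.4+q; row=[]
    for rr in (30,36,42,46,50,54):
        uv=proj('top',[case(-95-rr*np.sin(th)+1.5*np.cos(th),y,59+rr*np.cos(th)) for y in(-5,0,5)])
        row.append([int(H[int(round(v)),int(round(u)),1]) for u,v in uv])
    print(q,row)
# tester / bystanders: change since start
a=cv2.imread('pics/t17.png').astype(int);b=cv2.imread('pics/top0.png').astype(int)
d=(abs(a-b).sum(2)>120)
for n,(u,v) in dict(tester=(298,175),teal=(265,178),white=(277,200),purple=(310,246),red=(344,251),tin=(357,160),tin2=(279,133),carton=(388,173),quart=(433,180),pint=(438,223),mustard=(428,270),band=(276,254)).items(): print(n,d[v-12:v+13,u-12:u+13].mean().round(2))
E
```

```text
2.0 [[143, 140, 135], [142, 135, 137], [139, 136, 140], [138, 137, 142], [141, 138, 140], [140, 138, 141]]
2.2 [[146, 142, 137], [143, 139, 135], [142, 135, 141], [138, 135, 140], [138, 137, 140], [139, 137, 141]]
2.35 [[148, 144, 134], [146, 135, 137], [140, 139, 138], [139, 136, 138], [139, 137, 141], [142, 137, 140]]
2.57 [[48, 42, 42], [45, 34, 42], [45, 34, 97], [144, 136, 97], [144, 136, 140], [142, 134, 140]]
tester 0.0
teal 0.0
white 0.0
purple 0.01
red 0.0
tin 0.0
tin2 0.0
carton 0.0
quart 0.0
pint 0.0
mustard 0.13
band 0.68
```

The lever is fully down, the bar sits in the groove and the tester is back. I hand the job in.

```bash
python3 -c "
from h import *
print(r.close_job())"
```

```text
the job is handed in; nothing more can be done
None
```

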